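# Fit the spare lamp in the microscope's lamp house

## Robot

A 6-joint arm with a two-finger parallel gripper is mounted at the origin on a cart in front of the work surface, level with it; the furniture and walls round the work are solid. World frame = base frame: x ahead of the robot, y to its left, z up, the work surface at z = 0. Lengths are in m, angles in rad, forces in N, time in s.
With the tool pointing down it reaches from about 0.25 to 0.725 m from the base axis. Payload 4 kg.
Tool frame: the origin (TCP) lies on the centre line of the jaws, within the pads' length; the fingertips stand 19 mm ahead of it and the grasp point (between the pads) is the TCP; z points along the fingers, y is the direction in which the jaws open and shut (so a half turn about z gives the same grasp; the last joint's range is limited). The gripper opens to 85 mm and grips with 20 to 120 N. Pads are 22 mm wide; open, the fingers measure 114 mm over their backs; the gripper's body (76 mm by 85 mm) begins 54 mm behind the grasp point. The pads swing forward as they close: fully open they stand 13 mm farther back than shut.
Start: joints at [0.796, 0.241, 0.005, 1.335, 0, 1.571], TCP at [0.35, 0.357, 0.22] pointing down, gripper open.
Joint ranges: [-2.72, 2.72], [-1.05, 1.87], [-1.09, 1.28], [-1.99, 2.15], [-1.42, 1.44], [-3.14, 3.14]. Speed limits (rad/s): [2.79, 2.79, 3.14, 3.14, 3.14, 3.14].

## Interface

Orientations are given as a unit quaternion [x, y, z, w].
In Python, from workcell import bot gives the robot as it stands. The module is installed in compiled form; this text tells all that it offers.
- The arm moves only by the shell command python3 -m handwheel 'ROWS' [OPENING]. ROWS is JSON, a list of rows, each an object of numbers: "dx", "dy", "dz": the shift along the tool's x, y, z as a fraction of full scale; "ax", "ay", "az": the turn, a rotation vector about the tool's x, y, z as a fraction of full scale. In form: [{"dx": .., "dy": .., "dz": .., "ax": .., "ay": .., "az": ..}, ...]. A call has 1 to 12 rows; each row shifts and turns the commanded pose from where the row before left it, along the tool's axes as they then stand; what a row does not reach is not made up. Full scale, the value 1, is 2.5 cm for a shift and 0.15 rad for a turn. A row lasts 1/10 s, in which the tool goes at most 50 mm and 8.59 degrees, less where a joint would pass 70% of its speed; a pose out of reach is approached as far as the arm can. A call with a number of a shift or a turn outside -1 to 1 is refused whole. A call with a gripper value outside its range is refused whole. OPENING is the gripper's target within -1 to 1 (fully open at 1, half-way at 0, shut at -1), set as the call begins (- or left out, the last holds). The fingers move at their own pace and stop on an object; the grip force is fixed at half the most. Time passes only in rows, so rows that do not move let the fingers close. It gives the time, the measured TCP pose, the force and the opening at its end, in the units of the state.
- bot.get_obs(): the state, without advancing time (a new reading comes with each control period).
- bot.camera(name): name is "scene" or "top" or "wrist"; returns a dict with "img" (384x512x3 uint8, red, green, blue), "intrinsics" (3x3 intrinsics, pixels), "eye" and "rotation" of the camera in the world. Camera axes: x right, y down, z forward; pixel columns grow to the right and rows downward; lengths in m; the calibration is good to about 2 mm. A picture is of the moment at which its call begins. There is no depth.
- bot.job_done(): hands the job in, once; it reports no verdict.
Trained networks look in a picture, given as the dict that the camera call returned (one of the last four; its "shot" number tells which), for a name from the list of things; names that differ only in an ending like _2 or _b are one class to them, and where a whole thing is asked for, a point or a joint stands for the part that bears it (a point fixed in the world has none). Each returns a list of dicts, best first, with "confidence" (0 to 1); they miss things now and then, are a little off and sometimes report something else, mostly with a low value. They report only what shows in the picture. A call takes as long as a camera call. They do not tell look-alikes from the thing itself.
- bot.trace(thing, picture): "region" (384x512 bool, what is visible of it) and "rect" ([centre column, centre row, width, height] in pixels, round what is visible of it).
The state is a dict: "clock": time; "joint_pos": joint angles; "joint_vel": joint speeds; "tau": joint torques, N m; "eef_pos": TCP position; "tool_rot": TCP orientation; "ft_force": force on the tool from outside, world axes, zero at the start; "ft_torque": the same for the moment, N m; "grip_width": finger opening in m.
Only numpy, scipy, OpenCV 4.12 (cv2) and the standard library are available. Lean on these libraries where they do the work, as an engineer would, in place of code of your own. Each camera call takes 0.05 s, during which the arm holds its last target.

## Task

Take the spare lamp cartridge by its grip bar out of its stand and fit it in the bayonet socket on top of the lamp house: feel for the slots with a light touch, push it in against the spring, turn it clockwise about a quarter turn as far as it will go and let it spring up into its lock, then let go. Be gentle with the socket - do not force the pins - and leave the other things on the table where they are.

Things in the scene. Friction and masses are not known exactly. Their poses are not given: they have to be found in the camera images.
- lamp: spare lamp cartridge, 70 mm high, about 160 g, standing upright. Origin: centre of its underside, z up along its axis. From below: steel plug, diameter 26 mm (tapered to 18 mm over the lowest 6 mm); flange, diameter 44 mm, at z = 20.5 to 24.5 mm; finned cooler, diameter 39 mm, up to z = 40 mm; black grip bar from there to the top. A half turn about z makes no difference.
- lamp_grip (a point): middle of the lamp's black grip bar, on the lamp's axis, 58 mm above its underside. The bar is 36 mm long along the lamp's x, 12 mm thick along its y, 30 mm high (40 to 70 mm above the underside)
- lamp_pins (a point): point on the lamp's axis, 9 mm above its underside, level with its two round cross pins. They have a diameter of 6 mm and stick out of the plug along the lamp's +x and -x to 22 mm from the axis, so the grip bar points the same way as the pins
- stand: grey round lamp stand, does not move. Origin: centre of its underside. Base disc of diameter 68 mm, 4 mm thick, with two half-round walls (outer diameter 40 mm) up to z = 25 mm. The lamp's flange lies on their top edge, its plug between them with 1.6 mm play, its pins in the open slots along the stand's +x and -x. It lifts straight up; raised 30 mm it is clear
- lamp_house: white lamp house with black base and ribbed sides, 126 x 100 mm, cover 70 mm high, does not move; black-rimmed lens on its -x face. Origin: centre of its underside, z up. In the middle of the cover stands the bayonet socket, a steel sleeve of bore 28.4 mm and outer diameter 39 mm
- socket_mouth (a point): centre of the sleeve's top edge, 86.5 mm above the house's origin; axes parallel to the house's. Two J-slots open in this edge, opposite each other, 7.6 mm wide, nominally along +x and -x; but the sleeve was turned for adjustment and clamped up to 0.45 rad off to either side, which is not measured. Pins pressed lightly on the edge drop in within 0.06 to 0.1 rad of it
- socket_contact (a point): top of the sprung contact in the bore, at rest 10.5 mm below the mouth. It pushes up with 4 N and 0.9 N more per mm (13 N at the bottom). With lamp_pins 9 mm below the mouth the pins have passed the lip; at 11.5 mm the lamp's flange meets the sleeve's edge, a hard stop. A lamp that is not turned is pushed out again
- socket_lock (a point): where lamp_pins comes to lie when locked, 6 mm below the mouth. Held 9 to 11.5 mm below the mouth, the lamp turns clockwise seen from above (negative about z), not the other way, to a stop about 1.5 rad past the middle of the slot entry (1.4 to 1.7 from where the pins dropped in). There the lip is thinner: eased, the lamp springs up into the lock; 0.1 rad short it does not, but stays in if let go
- marker_a: red-and-white marker pen lying on the table, 135 mm long; bystander
- screwdriver: small red screwdriver lying on the table, 160 mm long; bystander
- carton_1: small white-and-purple carton, 50 x 74 x 32 mm; bystander
- objective: white microscope objective standing on the table, diameter 29 mm, 45 mm high; bystander
Things that resemble listed ones, but are neither listed nor needed, are in the scene too. What is shaped like the lamp but green is not meant.

How it is judged:
By the outcome, as a careful person would: the job done as asked, in the order asked, and still so for the second after the job is handed in, with the robot touching nothing.
It also fails if it takes over 67 s, if anything falls off the work surface, if the arm or the gripper's body presses on something with over 40 N, if the wrist force passes 120 N, or if a joint passes its speed limit or range.

## Working session

There is one attempt and no reset: what is moved stays moved. The work goes in short steps, Python scripts to look and compute and a shell command to move; the robot and the scene stay as the last step left them, time stands still between calls to the robot, and variables do not carry over. Pictures are saved under pics/ and viewed, and the job is handed in when it is done.

```bash
mkdir -p pics
cat > h.py <<'E'
import numpy as np, cv2
from workcell import bot
from scipy.spatial.transform import Rotation as R
def save(c,n,box=None,s=1):
    im=c["img"][:,:,::-1].copy()
    if box: im=im[box[1]:box[3],box[0]:box[2]]
    if s!=1: im=cv2.resize(im,None,fx=s,fy=s,interpolation=cv2.INTER_CUBIC)
    cv2.imwrite("pics/"+n+".png",im)
def ray(c,u,v):
    K=np.array(c["intrinsics"]);d=np.array(c["rotation"])@np.linalg.inv(K)@[u,v,1]
    return np.array(c["eye"]),d/np.linalg.norm(d)
def atz(c,u,v,z):
    e,d=ray(c,u,v);return e+d*(z-e[2])/d[2]
def proj(c,p):
    q=np.array(c["rotation"]).T@(np.array(p)-np.array(c["eye"]));q=np.array(c["intrinsics"])@q;return q[:2]/q[2]
def tri(rs):
    A=np.zeros((3,3));b=np.zeros(3)
    for e,d in rs:
        P=np.eye(3)-np.outer(d,d);A+=P;b+=P@e
    x=np.linalg.solve(A,b);return x,[np.linalg.norm((np.eye(3)-np.outer(d,d))@(x-e)) for e,d in rs]
E
python3 - <<'E'
from h import *
o=bot.get_obs();print({k:np.round(v,3).tolist() for k,v in o.items()})
for n in ["scene","top","wrist"]:
    c=bot.camera(n);save(c,n+"0");print(n,np.round(c["eye"],3),np.round(c["rotation"],2).tolist(),c["intrinsics"])
    for t in ["lamp","stand","lamp_house","objective","marker_a","screwdriver","carton_1"]:
        for r in bot.trace(t,c): print(t,np.round(r["rect"],1),round(r["confidence"],2))
E
```

```text
{'clock': 0.0, 'joint_pos': [0.796, 0.241, 0.004, 1.335, 0.0, 1.571], 'joint_vel': [0.0, -0.002, 0.0, 0.002, 0.001, 0.0], 'tau': [0.002, -37.232, 25.241, 0.017, 0.0, -0.0], 'eef_pos': [0.349, 0.357, 0.219], 'tool_rot': [0.378, 0.926, -0.001, -0.0], 'ft_force': [-0.043, 0.266, 0.707], 'ft_torque': [-0.05, 0.056, 0.048], 'grip_width': 0.086}
scene [-0.009 -0.392  0.698] [0.82, -0.42, 0.18, -0.35] [[444.87777548   0.         253.92777434]
 [  0.         444.87777548 192.66412268]
 [  0.           0.           1.        ]]
lamp [220.2 236.7  19.3  35.2] 0.75
lamp [198.9 175.8  17.2  36.3] 0.68
stand [199.3 192.6  28.7  20.1] 0.81
stand [196.9 177.2  18.7  30.2] 0.46
lamp_house [275.4 209.7  60.1  69.8] 0.73
lamp_house [290.3 179.8  61.6   8.5] 0.21
objective [362.9 211.7  16.7  17.7] 0.75
objective [279.6 210.8  58.   68.6] 0.59
marker_a [290.6 179.2  59.9   8. ] 0.7
screwdriver [185.6 248.1  68.7  37.8] 0.64
screwdriver [198.2 189.9  32.5  14.4] 0.33
carton_1 [355.8 255.9  43.3  39.9] 0.81
carton_1 [277.6 212.9  57.9  68.8] 0.65
top [ 0.408 -0.04   0.94 ] [-0.7, 0.71, -0.05, 0.05] [[355.19027599   0.         257.37779714]
 [  0.         355.19027599 194.44596873]
 [  0.           0.           1.        ]]
lamp [252.4 245.4  15.5  16.2] 0.74
lamp [195.2 203.5  20.5  13.6] 0.61
stand [198.7 201.9  20.2  24.1] 0.55
stand [196.4 204.6  15.1  13.5] 0.43
lamp_house [275.6 193.5  49.4  54.4] 0.75
objective [323.1 152.   13.1  13.2] 0.45
marker_a [252.8 149.5  46.3  27.2] 0.86
marker_a [273.1 193.9  52.5  61.9] 0.67
screwdriver [231.7 266.4  56.6  13.8] 0.82
carton_1 [192.2 205.4  12.7  16.9] 0.66
carton_1 [340.  194.6  34.6  24.7] 0.61
wrist [0.296 0.409 0.373] [0.91, 0.38, 0.06, 0.14] [[324.81875974   0.         253.81091187]
 [  0.         324.81875974 188.70854859]
 [  0.           0.           1.        ]]
lamp [ 78.8 382.4   9.1   3.1] 0.4
stand [225.2 343.8  47.4  17.8] 0.81
```

```bash
sed -i 's/np.array(c\["rotation"\])/rm(c)/' h.py
cat >> h.py <<'E'
def rm(c):
    a=np.array(c["rotation"]);return R.from_quat(a).as_matrix() if a.size==4 else a
E
cat h.py | grep rm
```

```text
from scipy.spatial.transform import Rotation as R
    K=np.array(c["intrinsics"]);d=rm(c)@np.linalg.inv(K)@[u,v,1]
    return np.array(c["eye"]),d/np.linalg.norm(d)
    q=rm(c).T@(np.array(p)-np.array(c["eye"]));q=np.array(c["intrinsics"])@q;return q[:2]/q[2]
    x=np.linalg.solve(A,b);return x,[np.linalg.norm((np.eye(3)-np.outer(d,d))@(x-e)) for e,d in rs]
def rm(c):
```

View pics/scene0.png

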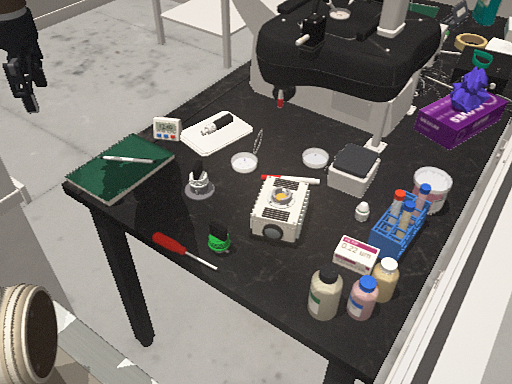

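View pics/top0.png

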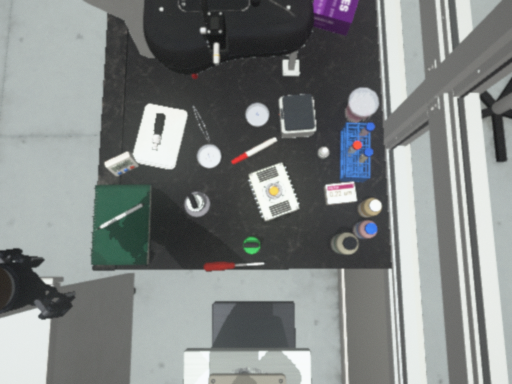

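View pics/wrist0.png

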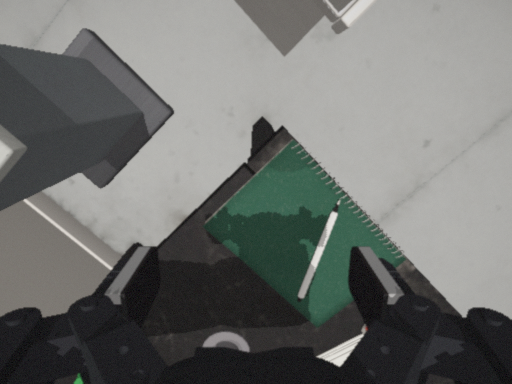

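The lamp candidates are the one at scene (199,180) / top (196,203), black bar on a grey metal cooler in a grey stand, and the one at scene (219,238) / top (252,245), which is green and so not meant. I'll measure the first and check it in a crop.

Run:
```python
from h import *
s=bot.camera("scene");t=bot.camera("top")
a=cv2.resize(s["img"][150:260,160:330,::-1],None,fx=4,fy=4,interpolation=cv2.INTER_CUBIC)
cv2.imwrite("pics/s1.png",a)
a=cv2.resize(t["img"][150:260,170:310,::-1],None,fx=5,fy=5,interpolation=cv2.INTER_CUBIC)
cv2.imwrite("pics/t1.png",a)
print("base lamp@z=.05",atz(s,199,180,.05),atz(t,196,203,.05))
print("house top",atz(s,281,196,.0865),atz(t,273.5,190.5,.0865))
print(tri([ray(s,281,196),ray(t,273.5,190.5)]),tri([ray(s,199,183),ray(t,196,204)]))
print(t["eye"],rm(t),rm(s))
```

```text
base lamp@z=.05 [0.50627104 0.11564219 0.05      ] [0.51580482 0.12548042 0.05      ]
house top [ 0.53582954 -0.07443753  0.0865    ] [ 0.54064578 -0.06951895  0.0865    ]
(array([ 0.54212085, -0.07018397,  0.07903666]), [np.float64(0.0005120604867422901), np.float64(0.0005120604867423518)]) (array([0.51691872, 0.12891411, 0.02608731]), [np.float64(0.001272349719356291), np.float64(0.0012723497193563866)])
[ 0.40801707 -0.04014603  0.94004843] [[-0.00559043 -0.98972426  0.14287978]
 [-0.99990785  0.00730021  0.01144515]
 [-0.0123706  -0.14280263 -0.98967387]] [[ 0.57967813 -0.56160843  0.59039753]
 [-0.81482464 -0.40470577  0.41505908]
 [ 0.00583661 -0.72167113 -0.69221147]]
```

View pics/s1.png

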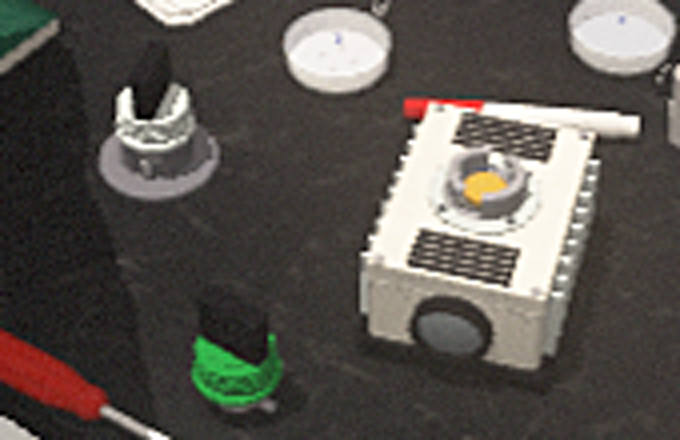

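View pics/t1.png

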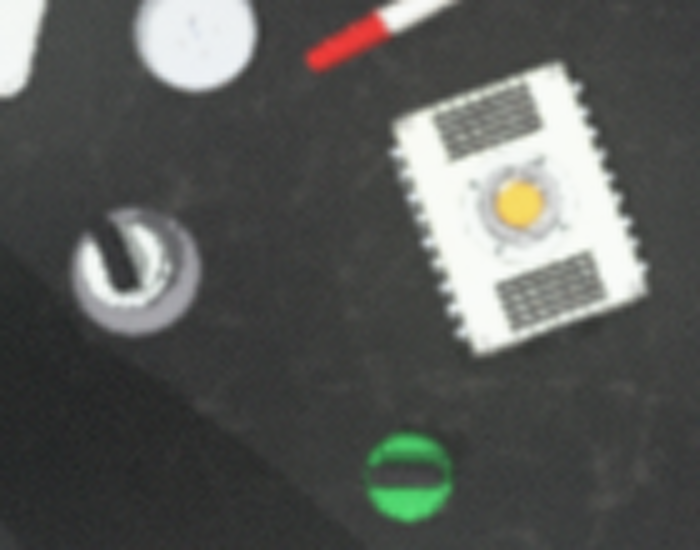

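The crop confirms it: the wanted lamp at scene (198,180) has a light metal cooler and sits in the grey stand. The green one at scene (219,238) stands loose. The house is at scene (281,197), with its orange contact and the socket slots visible. Next I work out the wrist camera geometry.

```bash
cat >> h.py <<'E'
def T():
    o=bot.get_obs();return np.array(o["eef_pos"]),R.from_quat(o["tool_rot"])
def goto(target_xyz,ang):
    """print tool-frame shift (in full-scale units) and az for target with tool x at world angle ang, tool down"""
    p,r=T();m=r.as_matrix();print("shift units",np.round(m.T@(np.array(target_xyz)-p)/.025,2),"toolx ang",np.arctan2(m[1,0],m[0,0]),"tilt",m[:,2])
    print("az units",np.round((((np.arctan2(m[1,0],m[0,0])-ang)+np.pi)%(2*np.pi)-np.pi)/.15,2))
E
python3 - <<'E'
from h import *
c=bot.camera("wrist");p,r=T();m=r.as_matrix()
print("cam in tool",m.T@(c["eye"]-p),"axes",np.round(m.T@rm(c),3))
# target where principal ray hits z=.05 near lamp
x=np.array([np.cos(.54),np.sin(.54),0])
goto([.515-.1*x[0],.127-.1*x[1],.22],.54)
goto([.515,.127,.22],.54)
E
```

```text
cam in tool [ 0.0745866  -0.00077246 -0.15309279] axes [[-0.001 -0.955 -0.296]
 [ 1.    -0.001  0.   ]
 [-0.    -0.296  0.955]]
shift units [-10.15  -5.83  -0.02] toolx ang 2.3668113764485543 tilt [-2.96542954e-05 -1.10165955e-05 -9.99999999e-01]
az units 12.18
shift units [-11.17  -1.96  -0.02] toolx ang 2.3668113764485543 tilt [-2.96542954e-05 -1.10165955e-05 -9.99999999e-01]
az units 12.18
```

```bash
python3 -m handwheel '[{"dx":-0.93,"dy":-0.16},{"dx":-0.93,"dy":-0.16},{"dx":-0.93,"dy":-0.16},{"dx":-0.93,"dy":-0.16},{"dx":-0.93,"dy":-0.16},{"dx":-0.93,"dy":-0.16},{"dx":-0.93,"dy":-0.16},{"dx":-0.93,"dy":-0.16},{"dx":-0.93,"dy":-0.16},{"dx":-0.93,"dy":-0.16},{"dx":-0.93,"dy":-0.16},{"dx":-0.93,"dy":-0.16}]'
python3 -m handwheel '[{"az":1},{"az":1},{"az":1},{"az":1},{"az":1},{"az":1},{"az":1},{"az":1},{"az":1},{"az":1},{"az":1},{"az":1}]'
python3 -m handwheel '[{"az":0.18},{},{}]'
python3 - <<'E'
from h import *
c=bot.camera("wrist");save(c,"w1")
for r in bot.trace("lamp",c): print(np.round(r["rect"],1),r["confidence"])
for r in bot.trace("stand",c): print(np.round(r["rect"],1),r["confidence"])
goto([.515,.127,.22],.54)
print(proj(c,[.515,.127,.07]))
E
```

```text
[223.9 342.8  48.4  18. ] 0.65
shift units [-11.17  -1.96  -0.02] toolx ang 2.3667641776916004 tilt [-1.62612567e-05  1.46066414e-05 -1.00000000e+00]
az units 12.18
[214.20580493 393.39606709]invalid input
invalid input
invalid input
```

View pics/w1.png

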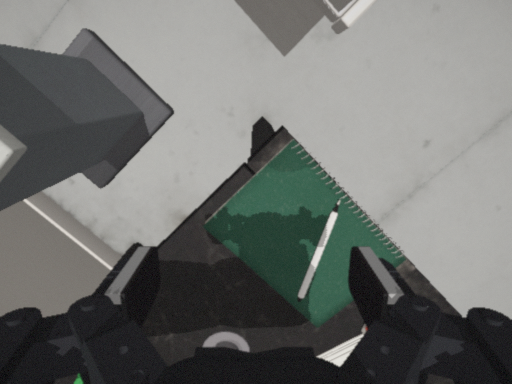

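The picture is unchanged because the rows were refused. Probably every key must be given.

```bash
python3 -m handwheel '[{"dx":-0.93,"dy":-0.16,"dz":0,"ax":0,"ay":0,"az":0},{"dx":-0.93,"dy":-0.16,"dz":0,"ax":0,"ay":0,"az":0},{"dx":-0.93,"dy":-0.16,"dz":0,"ax":0,"ay":0,"az":0},{"dx":-0.93,"dy":-0.16,"dz":0,"ax":0,"ay":0,"az":0},{"dx":-0.93,"dy":-0.16,"dz":0,"ax":0,"ay":0,"az":0},{"dx":-0.93,"dy":-0.16,"dz":0,"ax":0,"ay":0,"az":0},{"dx":-0.93,"dy":-0.16,"dz":0,"ax":0,"ay":0,"az":0},{"dx":-0.93,"dy":-0.16,"dz":0,"ax":0,"ay":0,"az":0},{"dx":-0.93,"dy":-0.16,"dz":0,"ax":0,"ay":0,"az":0},{"dx":-0.93,"dy":-0.16,"dz":0,"ax":0,"ay":0,"az":0},{"dx":-0.93,"dy":-0.16,"dz":0,"ax":0,"ay":0,"az":0},{"dx":-0.93,"dy":-0.16,"dz":0,"ax":0,"ay":0,"az":0}]' && \
python3 -m handwheel '[{"dx":0,"dy":0,"dz":0,"ax":0,"ay":0,"az":1},{"dx":0,"dy":0,"dz":0,"ax":0,"ay":0,"az":1},{"dx":0,"dy":0,"dz":0,"ax":0,"ay":0,"az":1},{"dx":0,"dy":0,"dz":0,"ax":0,"ay":0,"az":1},{"dx":0,"dy":0,"dz":0,"ax":0,"ay":0,"az":1},{"dx":0,"dy":0,"dz":0,"ax":0,"ay":0,"az":1},{"dx":0,"dy":0,"dz":0,"ax":0,"ay":0,"az":1},{"dx":0,"dy":0,"dz":0,"ax":0,"ay":0,"az":1},{"dx":0,"dy":0,"dz":0,"ax":0,"ay":0,"az":1},{"dx":0,"dy":0,"dz":0,"ax":0,"ay":0,"az":1},{"dx":0,"dy":0,"dz":0,"ax":0,"ay":0,"az":1},{"dx":0,"dy":0,"dz":0,"ax":0,"ay":0,"az":1}]' && \
python3 -m handwheel '[{"dx":0,"dy":0,"dz":0,"ax":0,"ay":0,"az":0.18},{"dx":0,"dy":0,"dz":0,"ax":0,"ay":0,"az":0},{"dx":0,"dy":0,"dz":0,"ax":0,"ay":0,"az":0}]'
python3 - <<'E'
from h import *
c=bot.camera("wrist");save(c,"w2")
for r in bot.trace("lamp",c): print(np.round(r["rect"],1),r["confidence"])
for r in bot.trace("stand",c): print(np.round(r["rect"],1),r["confidence"])
goto([.515,.127,.22],.54)
print(proj(c,[.515,.127,.07]),proj(c,[.515,.127,.0]))
E
```

```text
clock: 2.7
eef_pos: [0.5161, 0.127, 0.2196]
tool_rot: [0.378, 0.926, 0.0, 0.0]
ft_force: [0.0, -0.1, 0.2]
grip_width: 0.0858
clock: 3.9
eef_pos: [0.5156, 0.1278, 0.2196]
tool_rot: [0.961, 0.277, -0.0, -0.0]
ft_force: [0.1, -1.1, 0.8]
grip_width: 0.0853
clock: 4.2
eef_pos: [0.5156, 0.1278, 0.2196]
tool_rot: [0.964, 0.268, -0.0, 0.0]
ft_force: [0.0, 0.4, -0.0]
grip_width: 0.0854
[254.  159.6  37.6  49. ] 0.94
[312.1 296.   40.5  52.4] 0.7
[253.4 149.1  57.8  52.5] 0.56
shift units [-0.04  0.02 -0.02] toolx ang 0.5408205944442688 tilt [ 1.17716487e-05  1.62767935e-05 -1.00000000e+00]
az units 0.01
[253.004303  171.0703898] [253.13273638 156.42470757]
```

View pics/w2.png

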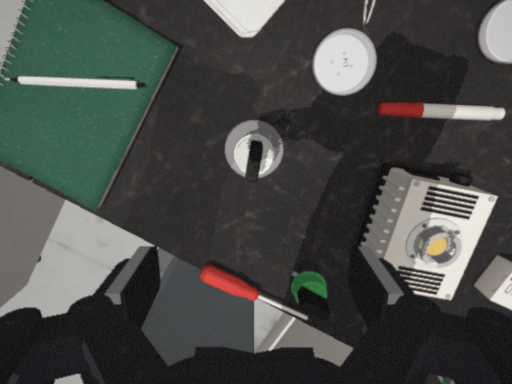

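The wrist view shows the wanted lamp at (254,158), its bar nearly vertical in the image, the house on the right at (430,235), and the green lamp at (312,290). Zooming in on the first two.

Run:
```python
from h import *
c=bot.camera("wrist");im=c["img"][:,:,::-1]
a=cv2.resize(im[110:200,210:300],(540,540),interpolation=cv2.INTER_CUBIC)
b=cv2.resize(im[205:285,390:480],(608,540),interpolation=cv2.INTER_CUBIC)
cv2.imwrite("pics/w3a.png",a);cv2.imwrite("pics/w3b.png",b)
```

```text
(no output)
```

View pics/w3a.png

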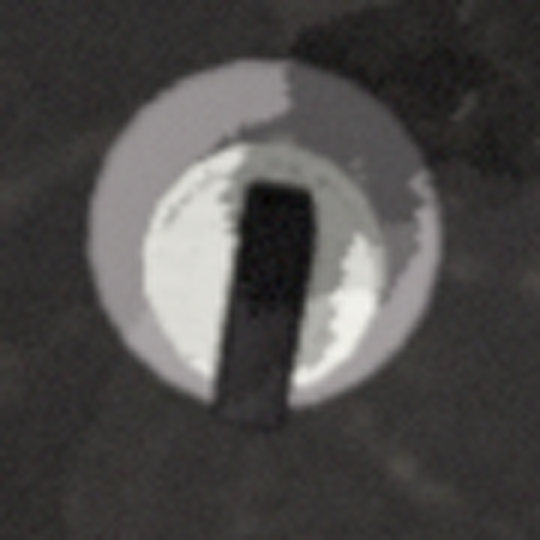

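View pics/w3b.png

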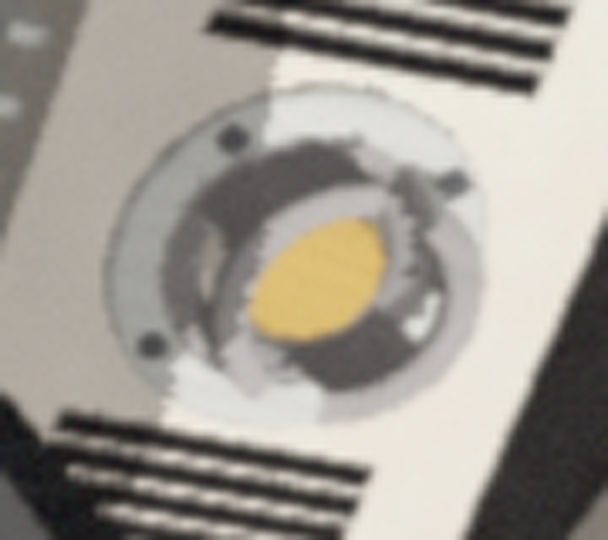

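Run:
```python
from h import *
c=bot.camera("wrist")
f=lambda x,y:atz(c,x/6+210,y/6+110,.07)
print("centre",f(265,322)); a=f(276,218);b=f(251,425);print("bar",np.linalg.norm(a-b),np.arctan2(*(a-b)[1::-1]))
# stand disc: ellipse centre z=.002
print("stand",atz(c,265/6+210,235/6+110,.004))
g=lambda x,y:atz(c,x/608*90+390,y/6.75+205,.0865)
print("sock",g(322,283))
```

```text
centre [0.52180379 0.12977897 0.07      ]
bar 0.033842668982169234 0.4223761373718543
stand [0.52355907 0.13073248 0.004     ]
sock [ 0.54581734 -0.06475691  0.0865    ]
```

```bash
python3 - <<'E'
from h import *
goto([.522,.130,.15],.42)
E
python3 -m handwheel '[{"dx":0.27,"dy":0.05,"dz":0,"ax":0,"ay":0,"az":0.8},{"dx":0,"dy":0,"dz":0.9,"ax":0,"ay":0,"az":0},{"dx":0,"dy":0,"dz":0.9,"ax":0,"ay":0,"az":0},{"dx":0,"dy":0,"dz":1,"ax":0,"ay":0,"az":0},{"dx":0,"dy":0,"dz":0,"ax":0,"ay":0,"az":0},{"dx":0,"dy":0,"dz":0,"ax":0,"ay":0,"az":0}]'
python3 - <<'E'
from h import *
c=bot.camera("wrist");save(c,"w4",(194,100,314,220),5)
goto([.522,.130,.058],.42)
E
```

```text
shift units [0.27 0.06 2.78] toolx ang 0.5404126411262749 tilt [-6.07057571e-05 -3.43195756e-05 -9.99999998e-01]
az units 0.8
clock: 5.05
eef_pos: [0.5218, 0.1301, 0.1497]
tool_rot: [0.978, 0.208, -0.0, 0.0]
ft_force: [1.3, 0.8, -0.1]
grip_width: 0.085
shift units [-0.03  0.    3.71] toolx ang 0.41995862445356613 tilt [ 1.21761357e-03  3.38898645e-04 -9.99999201e-01]
az units -0.0
```

View pics/w4.png

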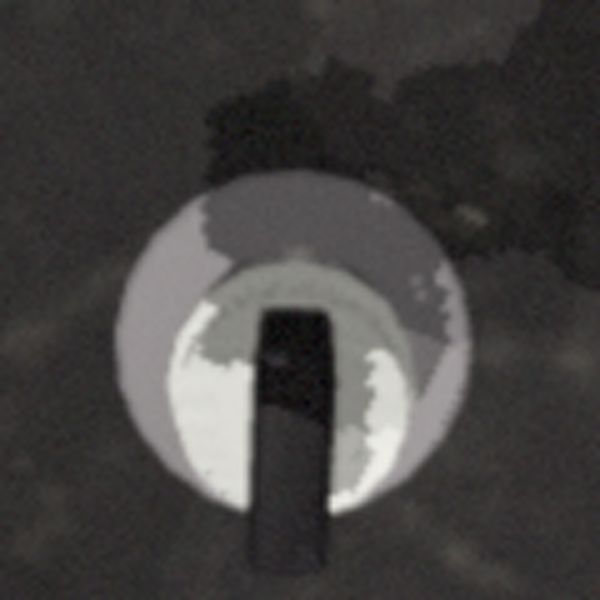

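Run:
```python
from h import *
c=bot.camera("wrist")
g=lambda x,y:(194+x/5,100+y/5)
far=atz(c,*g(286,568),.07);print("far end",far)
for y,x in((335,294),(400,292),(450,291)):
    q=atz(c,*g(x,y),.07);print(q,np.arctan2(*(q-far)[1::-1]),np.linalg.norm(q-far))
ang=np.arctan2(*(atz(c,*g(292,400),.07)-far)[1::-1])
print("centre",far+.018*np.array([np.cos(ang),np.sin(ang),0]))
# triangulation with earlier view reconstructed from tool offset
off=np.array([.0745866,-.00077246,-.15309279]);A=np.array([[-.001,-.955,-.296],[1,-.001,0],[0,-.296,.955]])
r=R.from_quat([.964,.268,0,0]).as_matrix();p=np.array([.5156,.1278,.2196])
o={"eye":p+r@off,"rotation":r@A,"intrinsics":c["intrinsics"]}
print("tri far",tri([ray(o,251.8,180.8),ray(c,*g(286,568))]))
```

```text
far end [0.50666006 0.12411276 0.07      ]
[0.54084516 0.1379609  0.07      ] 0.3848891343024344 0.03688349603973522
[0.53162399 0.13418813 0.07      ] 0.38360342775758116 0.026920462114499704
[0.52440896 0.13114843 0.07      ] 0.3773993812099648 0.01909251617409895
centre [0.52335185 0.13084951 0.07      ]
tri far (array([0.50033419, 0.12167165, 0.05261712]), [np.float64(0.00021557716225627943), np.float64(0.00021557716225624953)])
```

Run:
```python
from h import *
c=bot.camera("wrist");s=bot.camera("scene");save(s,"s2",(175,145,225,205),10)
g=lambda x,y:(194+x/5,100+y/5)
far=atz(c,*g(286,568),.0745);ang=.382
cen=far+.018*np.array([np.cos(ang),np.sin(ang),0]);print(cen)
for z in (.04,.0445,.0745):
  for d in (-.018,.018): 
    q=[cen[0]+d*np.cos(ang),cen[1]+d*np.sin(ang),z];print(z,d,(proj(s,q)-[175,145])*10)
print((proj(s,[cen[0],cen[1],.0])-[175,145])*10)
goto([cen[0],cen[1],.068],ang)
```

```text
[0.52533783 0.13156734 0.0745    ]
0.04 -0.018 [218.57026779 361.42875859]
0.04 0.018 [270.48092138 256.76748571]
0.0445 -0.018 [216.86164142 346.19673589]
0.0445 0.018 [268.97775427 241.59486016]
0.0745 -0.018 [205.18484173 242.10067324]
0.0745 0.018 [258.71158433 137.97048448]
[258.67909144 439.47596232]
shift units [ 0.09 -0.01  3.33] toolx ang 0.41981118097670317 tilt [ 2.91833539e-03  7.31560687e-04 -9.99995474e-01]
az units 0.25
```

View pics/s2.png

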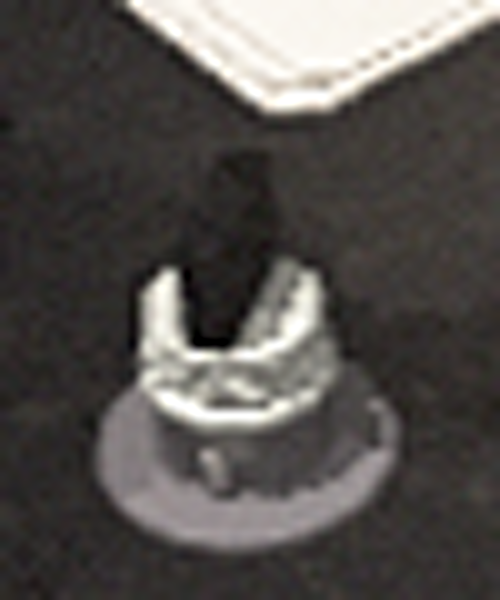

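The scene view agrees with the wrist estimate to about 1 px (bar top near (199.5,160), foot at (196,180)), so I go down and grip.

```bash
python3 -m handwheel '[{"dx":0.07,"dy":0,"dz":0,"ax":0,"ay":0,"az":0.25},{"dx":0,"dy":0,"dz":0.9,"ax":0,"ay":0,"az":0},{"dx":0,"dy":0,"dz":0.9,"ax":0,"ay":0,"az":0},{"dx":0,"dy":0,"dz":0.8,"ax":0,"ay":0,"az":0},{"dx":0,"dy":0,"dz":0.5,"ax":0,"ay":0,"az":0},{"dx":0,"dy":0,"dz":0.2,"ax":0,"ay":0,"az":0},{"dx":0,"dy":0,"dz":0,"ax":0,"ay":0,"az":0}]'
python3 - <<'E'
from h import *
c=bot.camera("wrist");save(c,"w5")
goto([.5245,.1313,.068],.382)
E
```

```text
clock: 5.95
eef_pos: [0.5236, 0.1309, 0.0671]
tool_rot: [0.982, 0.19, -0.0, -0.0]
ft_force: [-0.0, -0.1, -0.9]
grip_width: 0.0855
shift units [ 0.02 -0.   -0.01] toolx ang 0.3823158658362916 tilt [ 9.89017216e-04  2.79010232e-04 -9.99999472e-01]
az units 0.0
```

View pics/w5.png

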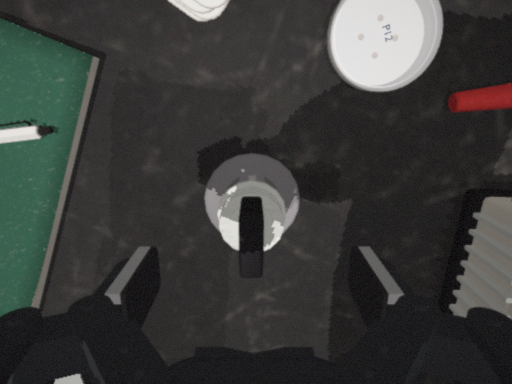

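Run:
```python
from h import *
c=bot.camera("wrist");save(c,"w6",(200,140,310,300),4);p,r=T()
print("tcp px",proj(c,p))
f=atz(c,251,277,.0745);print("far",f,"in tool",r.inv().apply(f-p))
```

```text
tcp px [251.56376879 239.78907454]
far [0.50769714 0.12472412 0.0745    ] in tool [-0.01794607 -0.00029762 -0.00639476]
```

View pics/w6.png

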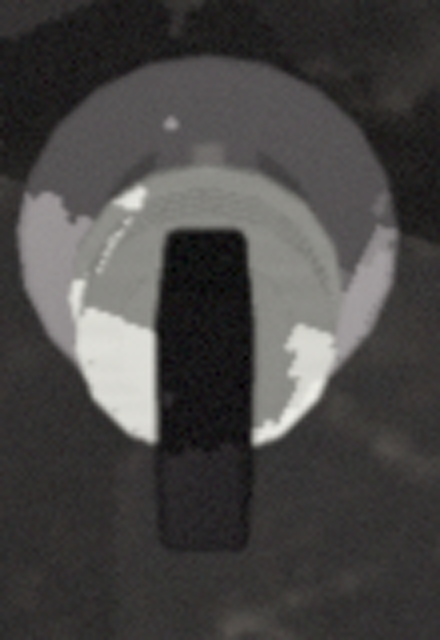

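The bar is parallel to the image column, with its far end at (251,277). That puts the bar centre within 0.5 mm of the TCP both along and across, so I close the gripper.

```bash
python3 -m handwheel '[{"dx":0,"dy":0,"dz":0,"ax":0,"ay":0,"az":0},{"dx":0,"dy":0,"dz":0,"ax":0,"ay":0,"az":0},{"dx":0,"dy":0,"dz":0,"ax":0,"ay":0,"az":0},{"dx":0,"dy":0,"dz":0,"ax":0,"ay":0,"az":0},{"dx":0,"dy":0,"dz":0,"ax":0,"ay":0,"az":0},{"dx":0,"dy":0,"dz":0,"ax":0,"ay":0,"az":0},{"dx":0,"dy":0,"dz":0,"ax":0,"ay":0,"az":0},{"dx":0,"dy":0,"dz":0,"ax":0,"ay":0,"az":0},{"dx":0,"dy":0,"dz":0,"ax":0,"ay":0,"az":0},{"dx":0,"dy":0,"dz":0,"ax":0,"ay":0,"az":0}]' -1
python3 -m handwheel '[{"dx":0,"dy":0,"dz":0,"ax":0,"ay":0,"az":0},{"dx":0,"dy":0,"dz":0,"ax":0,"ay":0,"az":0},{"dx":0,"dy":0,"dz":0,"ax":0,"ay":0,"az":0}]'
python3 -c "
from h import *
print({k:np.round(v,3).tolist() for k,v in bot.get_obs().items()})"
```

```text
clock: 7.05
eef_pos: [0.5236, 0.1309, 0.0671]
tool_rot: [0.982, 0.19, -0.0, 0.0]
ft_force: [0.3, -0.3, 0.6]
grip_width: -0.0002
clock: 7.35
eef_pos: [0.5236, 0.1309, 0.0671]
tool_rot: [0.982, 0.19, -0.0, -0.0]
ft_force: [0.6, -0.4, -0.3]
grip_width: -0.0001
{'clock': 7.35, 'joint_pos': [0.245, 0.431, -0.141, 0.999, 0.0, 3.004], 'joint_vel': [-0.0, 0.001, -0.001, -0.001, -0.0, 0.001], 'tau': [-0.0, -42.994, 22.029, 0.001, 0.0, 0.0], 'eef_pos': [0.524, 0.131, 0.067], 'tool_rot': [0.982, 0.19, -0.0, -0.0], 'ft_force': [0.632, -0.364, -0.291], 'ft_torque': [-0.017, 0.009, -0.009], 'grip_width': -0.0}
```

The fingers closed on nothing. I also see that joint 6 sits at 3.00, near its limit, so the flipped grasp is needed for the clockwise turn anyway. Looking first.

Run:
```python
from h import *
c=bot.camera("wrist");save(c,"w7");s=bot.camera("scene");save(s,"s3",(140,110,280,230),5)
```

```text
(no output)
```

View pics/w7.png

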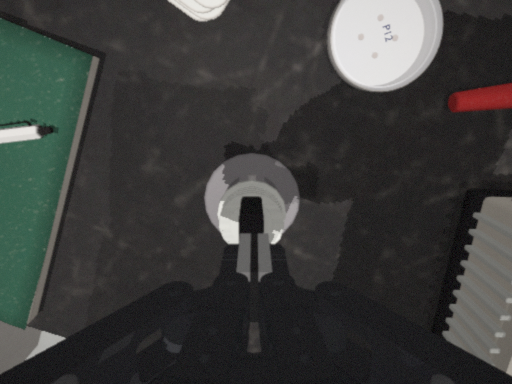

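View pics/s3.png

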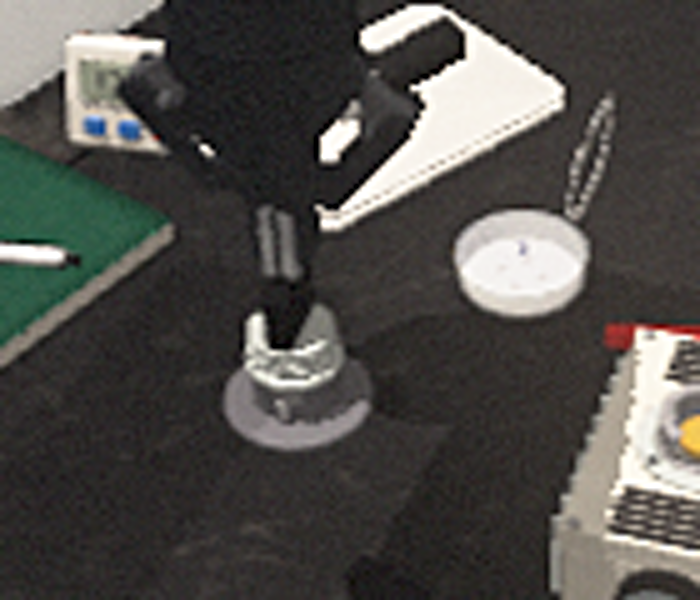

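Run:
```python
from h import *
s=bot.camera("scene");p,r=T();t=bot.camera("top")
for dz in(-.03,-.02,0,.019): print(dz,(proj(s,p-[0,0,dz])-[140,110])*5,proj(s,p-[0,0,dz]))
save(s,"s4",(175,135,235,205),10);save(t,"t4",(170,170,230,230),9)
w=bot.camera("wrist");print("tcp",proj(w,p),"tip",proj(w,p-[0,0,.019])); save(w,"w8",(200,150,310,290),5)
```

```text
-0.03 [285.33197034 231.74583361] [197.06639407 156.34916672]
-0.02 [287.25895813 249.89180491] [197.45179163 159.97836098]
0 [291.03023415 285.4049861 ] [198.20604683 167.08099722]
0.019 [294.51434407 318.21399446] [198.90286881 173.64279889]
tcp [251.49472709 240.06905172] tip [251.71377161 225.30141765]
```

View pics/s4.png

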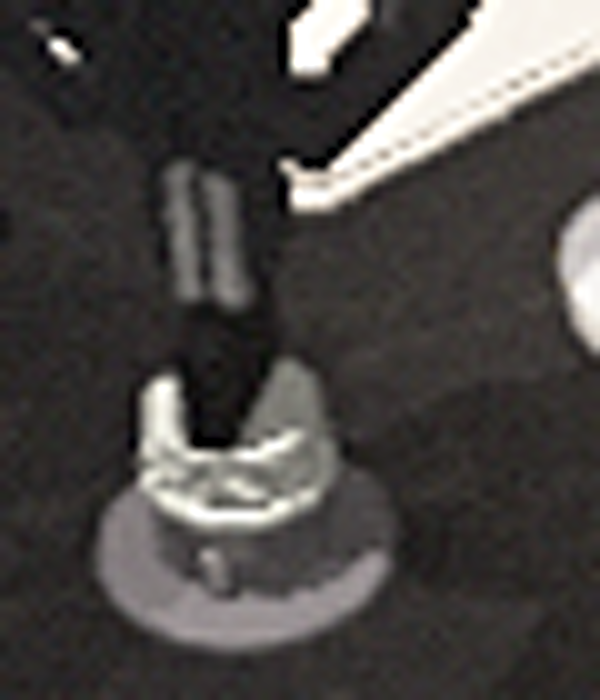

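View pics/w8.png

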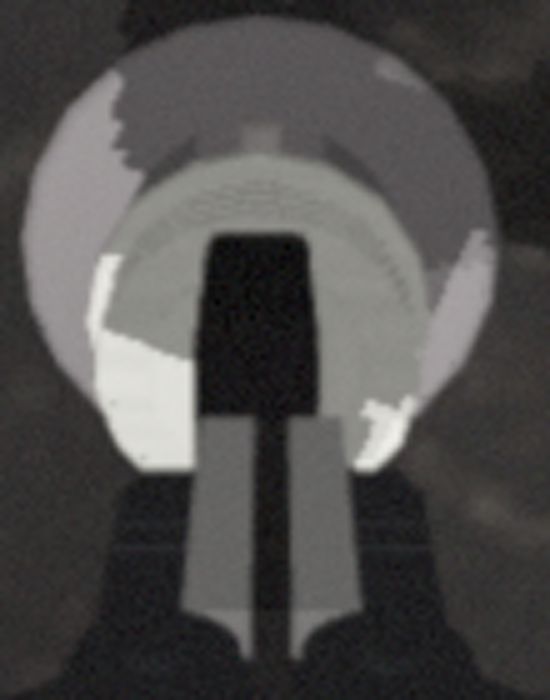

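The picture shows the fingers shut above the bar. The grey fingertips end at wrist px (250,233), over the uncovered bar top, and at scene (197,165). So the real tips are about 15 mm above the reported TCP, not 19 mm ahead of it as the text says. Nothing was touched. I'll open, rise, turn half a turn (joint 6 range) and come in lower, checking with pictures.

```bash
python3 -m handwheel '[{"dx":0,"dy":0,"dz":-0.8,"ax":0,"ay":0,"az":0},{"dx":0,"dy":0,"dz":-0.8,"ax":0,"ay":0,"az":0},{"dx":0,"dy":0,"dz":0,"ax":0,"ay":0,"az":-1},{"dx":0,"dy":0,"dz":0,"ax":0,"ay":0,"az":-1},{"dx":0,"dy":0,"dz":0,"ax":0,"ay":0,"az":-1},{"dx":0,"dy":0,"dz":0,"ax":0,"ay":0,"az":-1},{"dx":0,"dy":0,"dz":0,"ax":0,"ay":0,"az":-1},{"dx":0,"dy":0,"dz":0,"ax":0,"ay":0,"az":-1},{"dx":0,"dy":0,"dz":0,"ax":0,"ay":0,"az":-1},{"dx":0,"dy":0,"dz":0,"ax":0,"ay":0,"az":-1},{"dx":0,"dy":0,"dz":0,"ax":0,"ay":0,"az":-1},{"dx":0,"dy":0,"dz":0,"ax":0,"ay":0,"az":-1}]' 1 && python3 -m handwheel '[{"dx":0,"dy":0,"dz":0,"ax":0,"ay":0,"az":-1},{"dx":0,"dy":0,"dz":0,"ax":0,"ay":0,"az":-1},{"dx":0,"dy":0,"dz":0,"ax":0,"ay":0,"az":-1},{"dx":0,"dy":0,"dz":0,"ax":0,"ay":0,"az":-1},{"dx":0,"dy":0,"dz":0,"ax":0,"ay":0,"az":-1},{"dx":0,"dy":0,"dz":0,"ax":0,"ay":0,"az":-1},{"dx":0,"dy":0,"dz":0,"ax":0,"ay":0,"az":-1},{"dx":0,"dy":0,"dz":0,"ax":0,"ay":0,"az":-1},{"dx":0,"dy":0,"dz":0,"ax":0,"ay":0,"az":-1},{"dx":0,"dy":0,"dz":0,"ax":0,"ay":0,"az":-1},{"dx":0,"dy":0,"dz":0,"ax":0,"ay":0,"az":-0.94},{"dx":0,"dy":0,"dz":0,"ax":0,"ay":0,"az":0}]'
python3 - <<'E'
from h import *
print(bot.get_obs()["joint_pos"])
c=bot.camera("wrist");save(c,"w9");goto([.5236,.1309,.067],.382+np.pi)
E
```

```text
clock: 8.8
eef_pos: [0.5236, 0.1309, 0.1071]
tool_rot: [0.586, 0.81, -0.0, -0.0]
ft_force: [0.6, 0.1, -0.7]
grip_width: 0.0855
clock: 10.0
eef_pos: [0.5236, 0.1309, 0.1071]
tool_rot: [-0.19, 0.982, -0.0, -0.0]
ft_force: [0.9, 0.6, 0.0]
grip_width: 0.0856
[ 2.45000770e-01  3.92014953e-01 -8.58184035e-02  1.09298584e+00
 -2.56373636e-05 -1.36390880e-01]
shift units [ 0.  -0.   1.6] toolx ang -2.7627242122236426 tilt [ 2.86068873e-05 -1.17913814e-05 -1.00000000e+00]
az units -0.02
```

View pics/w9.png

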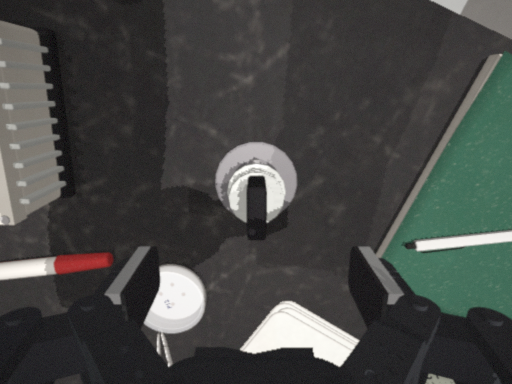

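Run:
```python
from h import *
c=bot.camera("wrist");save(c,"w10",(210,130,310,250),5);p,r=T()
f=atz(c,256.5,239,.0745);print(f,r.inv().apply(f-p))
# triangulated: far end opposite: expected +.018
```

```text
[0.53721251 0.13674398 0.0745    ] [-0.0148235   0.00035196  0.03259557]
```

View pics/w10.png

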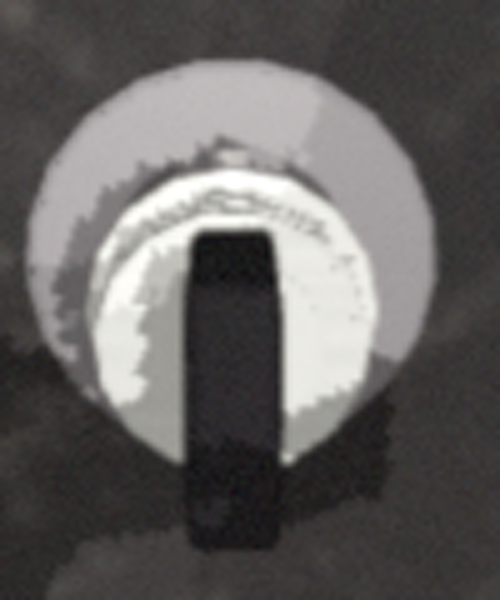

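```bash
python3 -m handwheel '[{"dx":0.06,"dy":0.01,"dz":0,"ax":0,"ay":0,"az":0},{"dx":0,"dy":0,"dz":0.8,"ax":0,"ay":0,"az":0},{"dx":0,"dy":0,"dz":0.8,"ax":0,"ay":0,"az":0},{"dx":0,"dy":0,"dz":0.6,"ax":0,"ay":0,"az":0},{"dx":0,"dy":0,"dz":0.4,"ax":0,"ay":0,"az":0},{"dx":0,"dy":0,"dz":0.2,"ax":0,"ay":0,"az":0},{"dx":0,"dy":0,"dz":0,"ax":0,"ay":0,"az":0},{"dx":0,"dy":0,"dz":0,"ax":0,"ay":0,"az":0}]'
python3 - <<'E'
from h import *
c=bot.camera("wrist");save(c,"w11");s=bot.camera("scene");save(s,"s5",(160,110,240,210),6)
print(np.round(T()[0],4))
E
```

```text
clock: 10.9
eef_pos: [0.5226, 0.1307, 0.0377]
tool_rot: [-0.19, 0.982, 0.0, 0.001]
ft_force: [0.5, 0.1, -0.0]
grip_width: 0.0853
[0.5229 0.1308 0.038 ]
```

View pics/w11.png

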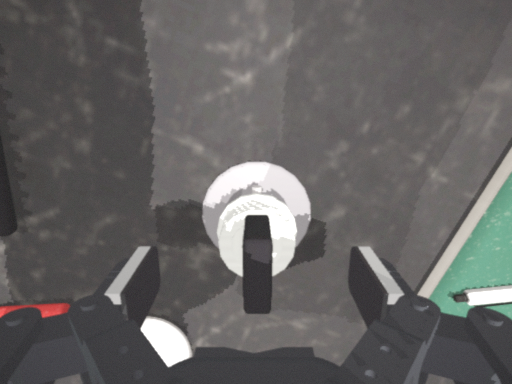

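View pics/s5.png

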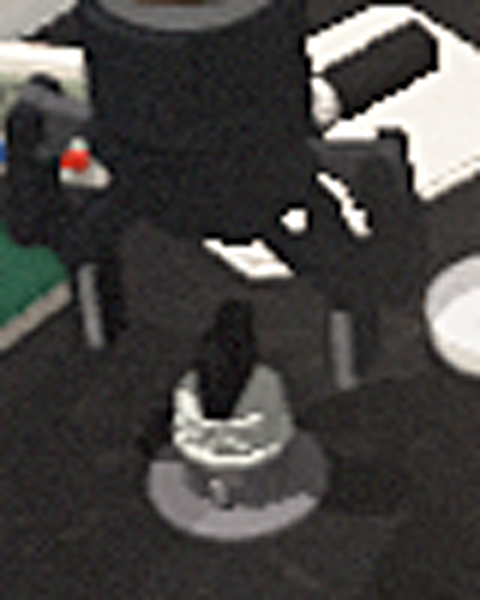

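The open fingertips are at scene (176,167) and (217,174), level with the middle of the bar, with clear air on both sides. Once closed they should end about 8-15 mm above the cooler. I lower 2.5 mm more and close.

```bash
python3 -m handwheel '[{"dx":0,"dy":0,"dz":0.1,"ax":0,"ay":0,"az":0},{"dx":0,"dy":0,"dz":0,"ax":0,"ay":0,"az":0},{"dx":0,"dy":0,"dz":0,"ax":0,"ay":0,"az":0},{"dx":0,"dy":0,"dz":0,"ax":0,"ay":0,"az":0},{"dx":0,"dy":0,"dz":0,"ax":0,"ay":0,"az":0},{"dx":0,"dy":0,"dz":0,"ax":0,"ay":0,"az":0},{"dx":0,"dy":0,"dz":0,"ax":0,"ay":0,"az":0},{"dx":0,"dy":0,"dz":0,"ax":0,"ay":0,"az":0},{"dx":0,"dy":0,"dz":0,"ax":0,"ay":0,"az":0},{"dx":0,"dy":0,"dz":0,"ax":0,"ay":0,"az":0}]' -1
python3 - <<'E'
from h import *
o=bot.get_obs();print({k:np.round(o[k],4).tolist() for k in("eef_pos","ft_force","ft_torque","grip_width","joint_pos")})
c=bot.camera("wrist");save(c,"w12",(180,140,340,320),4);s=bot.camera("scene");save(s,"s6",(160,110,240,210),6)
E
```

```text
clock: 12.0
eef_pos: [0.5221, 0.1308, 0.0347]
tool_rot: [-0.19, 0.982, 0.0, 0.0]
ft_force: [-1.1, 1.1, 2.5]
grip_width: 0.0112
{'eef_pos': [0.5221, 0.1308, 0.0347], 'ft_force': [-1.0629, 1.1192, 2.5214], 'ft_torque': [0.1795, 0.2413, -0.0248], 'grip_width': 0.0112, 'joint_pos': [0.2452, 0.4657, -0.1832, 0.9218, 0.0003, -0.1366]}
```

View pics/w12.png

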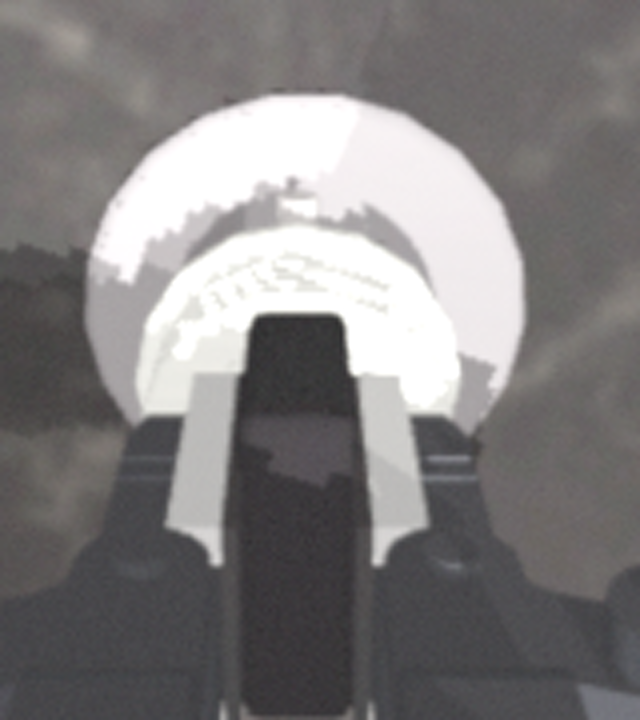

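View pics/s6.png

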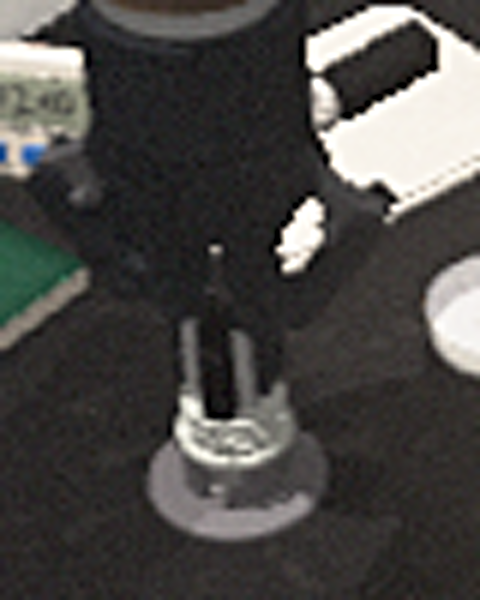

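The grip holds: opening 11.2 mm, and the bar is centred between the pads at wrist px (255,250). I lift straight up, slowly at first.

```bash
python3 -m handwheel '[{"dx":0,"dy":0,"dz":-0.2,"ax":0,"ay":0,"az":0},{"dx":0,"dy":0,"dz":-0.4,"ax":0,"ay":0,"az":0},{"dx":0,"dy":0,"dz":-0.5,"ax":0,"ay":0,"az":0},{"dx":0,"dy":0,"dz":-0.7,"ax":0,"ay":0,"az":0},{"dx":0,"dy":0,"dz":-0.8,"ax":0,"ay":0,"az":0},{"dx":0,"dy":0,"dz":-0.9,"ax":0,"ay":0,"az":0},{"dx":0,"dy":0,"dz":-0.8,"ax":0,"ay":0,"az":0},{"dx":0,"dy":0,"dz":-0.7,"ax":0,"ay":0,"az":0},{"dx":0,"dy":0,"dz":0,"ax":0,"ay":0,"az":0},{"dx":0,"dy":0,"dz":0,"ax":0,"ay":0,"az":0}]'
python3 - <<'E'
from h import *
o=bot.get_obs();print({k:np.round(o[k],4).tolist() for k in("eef_pos","ft_force","ft_torque","grip_width","joint_pos")})
s=bot.camera("scene");save(s,"s7",(140,90,300,240),4);goto([.617,-.038,.16],.382+np.pi)
E
```

```text
clock: 13.1
eef_pos: [0.5222, 0.1303, 0.1601]
tool_rot: [-0.19, 0.982, -0.0, 0.001]
ft_force: [0.3, -1.2, -1.2]
grip_width: 0.0112
{'eef_pos': [0.5222, 0.1303, 0.1601], 'ft_force': [0.3206, -1.2131, -1.1981], 'ft_torque': [-0.0141, -0.0211, 0.0116], 'grip_width': 0.0112, 'joint_pos': [0.2448, 0.3471, -0.006, 1.2166, -0.0004, -0.1366]}
shift units [-1.04 -7.67 -0.03] toolx ang -2.7600865605962115 tilt [-7.78349556e-04 -5.16622450e-04 -9.99999564e-01]
az units -0.0
```

View pics/s7.png

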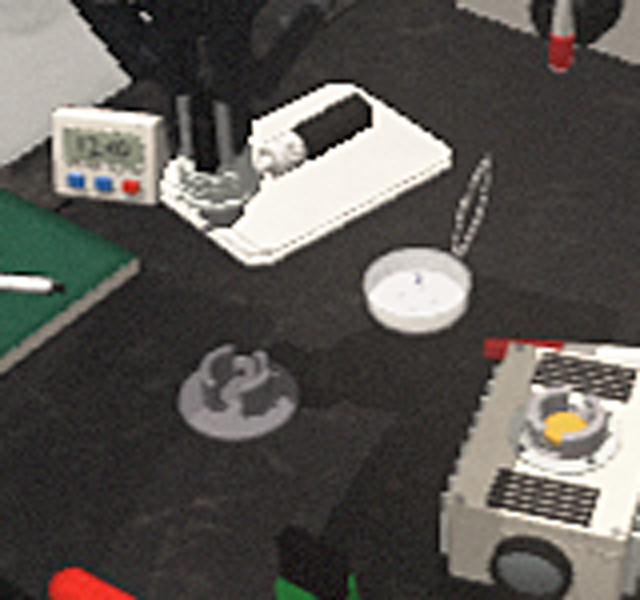

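The lamp is in the gripper and the stand at scene (199,190) is empty and unmoved. Next I go to a viewpoint from which the wrist camera looks straight down on the socket.

```bash
python3 -m handwheel '[{"dx":-0.05,"dy":-0.4,"dz":0,"ax":0,"ay":0,"az":0},{"dx":-0.1,"dy":-0.75,"dz":0,"ax":0,"ay":0,"az":0},{"dx":-0.13,"dy":-0.9,"dz":0,"ax":0,"ay":0,"az":0},{"dx":-0.13,"dy":-0.9,"dz":0,"ax":0,"ay":0,"az":0},{"dx":-0.13,"dy":-0.9,"dz":0,"ax":0,"ay":0,"az":0},{"dx":-0.13,"dy":-0.9,"dz":0,"ax":0,"ay":0,"az":0},{"dx":-0.13,"dy":-0.9,"dz":0,"ax":0,"ay":0,"az":0},{"dx":-0.13,"dy":-0.8,"dz":0,"ax":0,"ay":0,"az":0},{"dx":-0.06,"dy":-0.7,"dz":0,"ax":0,"ay":0,"az":0},{"dx":-0.05,"dy":-0.5,"dz":0,"ax":0,"ay":0,"az":0},{"dx":0,"dy":0,"dz":0,"ax":0,"ay":0,"az":0},{"dx":0,"dy":0,"dz":0,"ax":0,"ay":0,"az":0}]'
python3 - <<'E'
from h import *
c=bot.camera("wrist");save(c,"w13");print(proj(c,[.543,-.068,.0865]),rm(c)[:,2],c["eye"])
E
```

```text
clock: 14.35
eef_pos: [0.6171, -0.0371, 0.1592]
tool_rot: [-0.19, 0.982, 0.0, -0.0]
ft_force: [-0.0, -0.7, -1.7]
grip_width: 0.0107
[253.97472864  81.08081242] [ 0.27409527  0.11047759 -0.9553358 ] [ 0.54728661 -0.06657769  0.31232655]
```

View pics/w13.png

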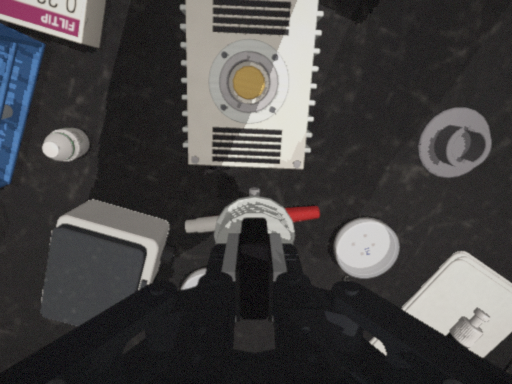

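Run:
```python
from h import *
c=bot.camera("wrist")
save(c,"w14",(200,35,300,135),6);save(c,"w15",(200,170,310,330),4)
```

```text
(no output)
```

View pics/w14.png

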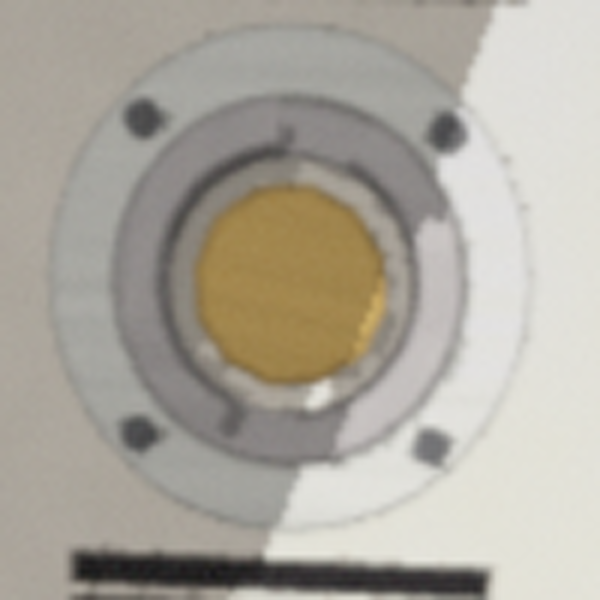

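View pics/w15.png

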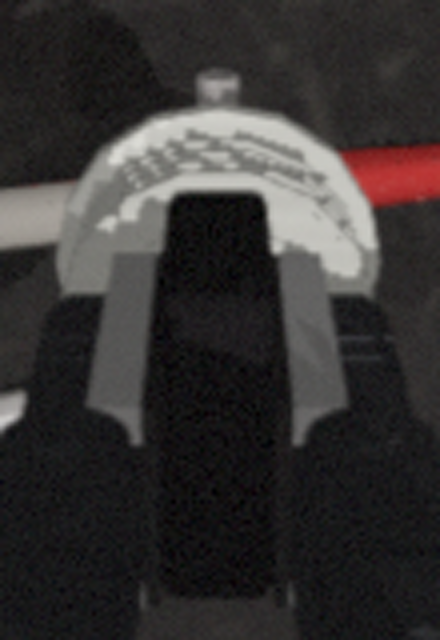

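The socket centre is at wrist px (248,82). The slots show only faintly from straight above, so I look at oblique views.

Run:
```python
from h import *
s=bot.camera("scene")
im=cv2.imread("pics/w2.png")[212:268,398:468];a=cv2.resize(im,None,fx=10,fy=10,interpolation=cv2.INTER_CUBIC)
cv2.imwrite("pics/z1.png",a)
save(s,"z2",(255,175,310,225),12)
```

```text
(no output)
```

View pics/z1.png

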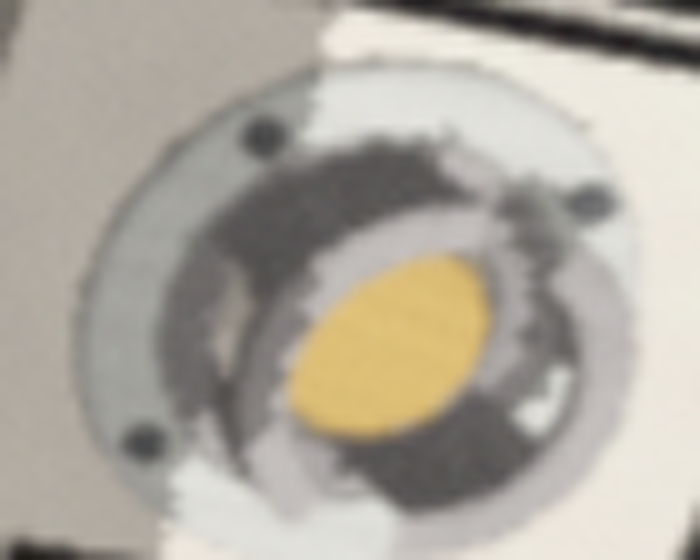

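View pics/z2.png

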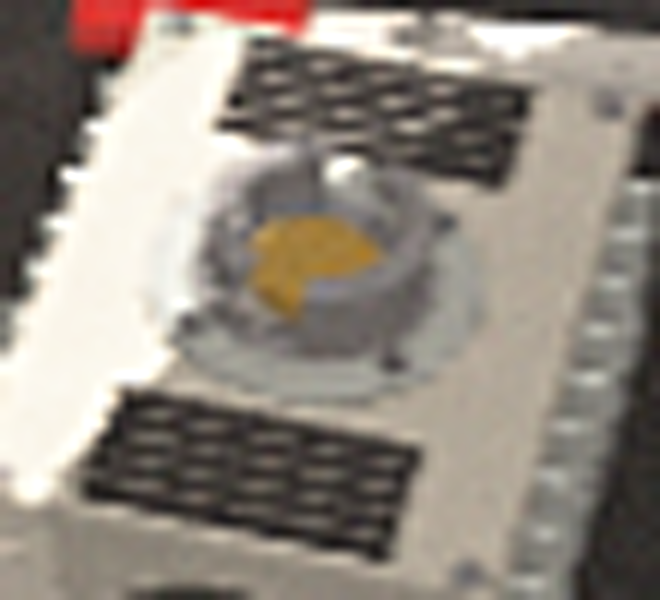

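```bash
cat > cams.py <<'E'
from h import *
off=np.array([.0745866,-.00077246,-.15309279]);A=np.array([[-.001,-.955,-.296],[1,-.001,0],[0,-.296,.955]])
def w2():
    c=bot.camera("wrist")
    r=R.from_euler('z',.5408).as_matrix()@np.diag([1,-1,-1.]);p=np.array([.5156,.1278,.2196])
    return {"eye":p+r@off,"rotation":r@A,"intrinsics":c["intrinsics"]}
E
python3 - <<'E'
from cams import *
c=bot.camera("wrist");s=bot.camera("scene");o=w2()
C=atz(c,200+290/6,35+280/6,.0865);print("centre",C)
# house long edge dir from wrist img: left edge/right edge of cover
print("proj in w2 z1",(proj(o,C)-[398,212])*10,"scene z2",(proj(s,C)-[255,175])*12)
def ang(p,Cc): return np.arctan2(*(p-Cc)[1::-1]),np.linalg.norm((p-Cc)[:2])*1e3
for q in((490,190),(570,255),(530,220)): print("w2",ang(atz(o,398+q[0]/10,212+q[1]/10,.0865),C))
for q in((345,170),(275,300),(320,160),(370,175),(300,300),(235,290)): print("sc",ang(atz(s,255+q[0]/12,175+q[1]/12,.0865),C))
# black vent lines in w13: long direction ; house side edges
for a,b in (((187,5),(189,160)),((318,20),(303,160)),((212,130),(282,133))):
    d=atz(c,*a,.07)-atz(c,*b,.07);print("edge",np.arctan2(d[1],d[0]))
# overlays
for nm,cam,x0,y0,f,src in(("z1",o,398,212,10,None),("z2",s,255,175,12,None),("w14",c,200,35,6,None)):
    im=cv2.imread(f"pics/{nm}.png")
    for rr in(.0142,.0195):
        pts=np.array([(proj(cam,C+[rr*np.cos(t),rr*np.sin(t),0])-[x0,y0])*f for t in np.linspace(0,6.283,60)]).astype(int)
        cv2.polylines(im,[pts],True,(0,255,0),1)
    for t in np.arange(0,6.28,.2):
        q=((proj(cam,C+[.0215*np.cos(t),.0215*np.sin(t),0])-[x0,y0])*f).astype(int)
        cv2.putText(im,f"{t:.1f}",tuple(int(v) for v in q-[10,0]),0,.4,(0,0,255),1)
    cv2.imwrite(f"pics/ov_{nm}.png",im)
E
```

```text
centre [ 0.54484274 -0.07066845  0.0865    ]
proj in w2 z1 [457.98760148 379.20579682] scene z2 [322.4847996  211.87121807]
w2 (np.float64(0.5547566781628273), np.float64(20.244716829520378))
w2 (np.float64(-0.03388098160589711), np.float64(15.932478078451668))
w2 (np.float64(0.3037421540099603), np.float64(17.574447868748226))
sc (np.float64(0.2235077552001588), np.float64(10.959076563614044))
sc (np.float64(-2.918722628815096), np.float64(22.493824883243263))
sc (np.float64(0.6061655940418693), np.float64(12.526076681723959))
sc (np.float64(-0.1321707228700476), np.float64(12.207210499677805))
sc (np.float64(-2.7414785028755007), np.float64(21.237365277242752))
sc (np.float64(3.075033767078554), np.float64(23.86315697350385))
edge -2.8057659863729616
edge -2.8195981509108705
edge -1.2311309810269875
```

View pics/ov_z1.png

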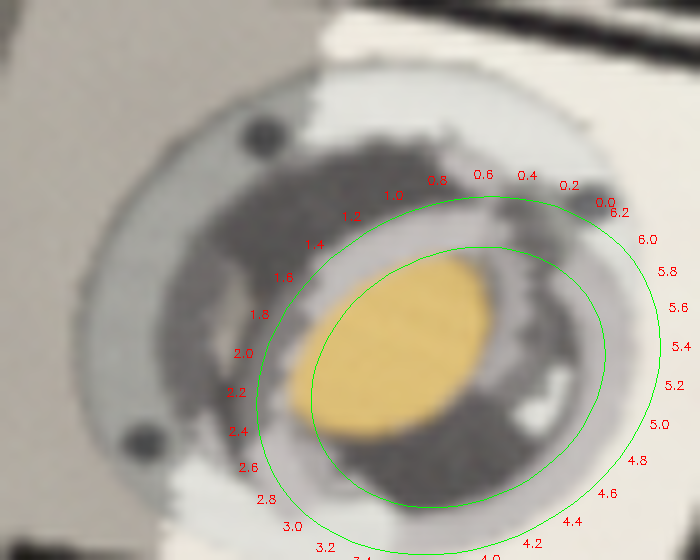

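View pics/ov_z2.png

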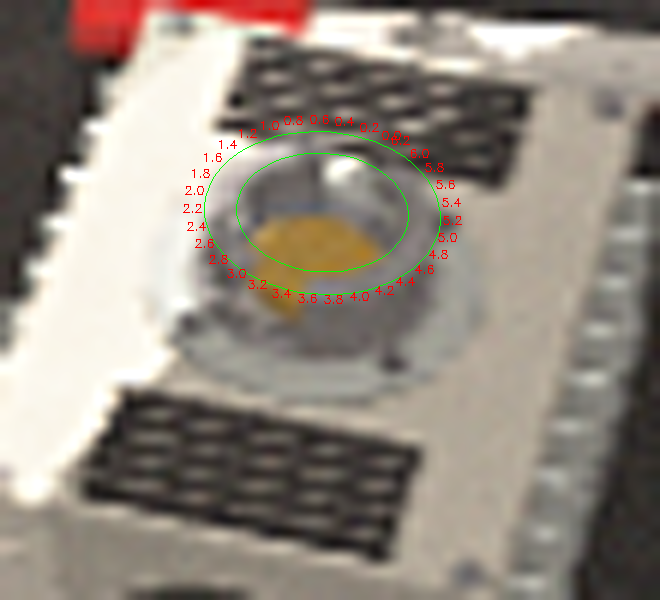

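View pics/ov_w14.png

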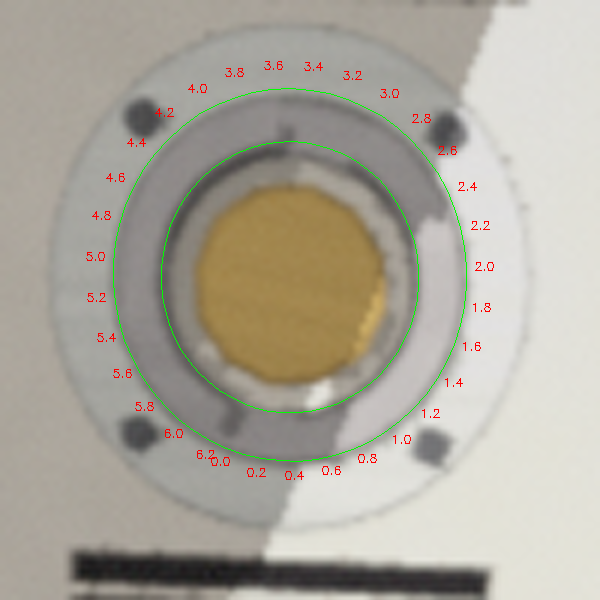

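The overlays agree. The slots lie at world angle about 0.2-0.3 (mod π): rim gaps at z1 (530,220) and scene (278,200), shadow notches at w14 (287,135) and (233,420). The house x axis is at 0.33, so the sleeve is turned about -0.1 rad. The socket centre is about (0.545, -0.070). I move above it, matching the slot angle.

Run:
```python
from h import *
goto([.545,-.0703,.13],.24+np.pi)
```

```text
shift units [ 3.19 -0.17  1.19] toolx ang -2.758764738311912 tilt [ 2.40800100e-04  4.23316459e-05 -9.99999970e-01]
az units 0.95
```

```bash
python3 -m handwheel '[{"dx":0.5,"dy":-0.05,"dz":0,"ax":0,"ay":0,"az":0},{"dx":0.8,"dy":-0.06,"dz":0,"ax":0,"ay":0,"az":0},{"dx":0.8,"dy":-0.06,"dz":0,"ax":0,"ay":0,"az":0},{"dx":0.69,"dy":0,"dz":0,"ax":0,"ay":0,"az":0},{"dx":0.4,"dy":0,"dz":0,"ax":0,"ay":0,"az":0},{"dx":0,"dy":0,"dz":0.3,"ax":0,"ay":0,"az":0.45},{"dx":0,"dy":0,"dz":0.6,"ax":0,"ay":0,"az":0.5},{"dx":0,"dy":0,"dz":0.29,"ax":0,"ay":0,"az":0},{"dx":0,"dy":0,"dz":0,"ax":0,"ay":0,"az":0},{"dx":0,"dy":0,"dz":0,"ax":0,"ay":0,"az":0},{"dx":0,"dy":0,"dz":0,"ax":0,"ay":0,"az":0}]'
python3 - <<'E'
from h import *
c=bot.camera("wrist");save(c,"w16",(160,120,350,320),3);s=bot.camera("scene");save(s,"s8",(240,120,330,240),6)
o=bot.get_obs();print({k:np.round(o[k],4).tolist() for k in("eef_pos","ft_force","ft_torque","joint_pos")});goto([.545,-.0703,.115],.24+np.pi)
E
```

```text
clock: 15.75
eef_pos: [0.5457, -0.0708, 0.1305]
tool_rot: [-0.12, 0.993, -0.0, 0.001]
ft_force: [-0.6, 0.5, -0.8]
grip_width: 0.0109
{'eef_pos': [0.5456, -0.0709, 0.1305], 'ft_force': [0.6228, -0.0433, -1.4521], 'ft_torque': [-0.0074, 0.0644, -0.01], 'joint_pos': [-0.1292, 0.3909, -0.022, 1.1567, -0.0, -0.3689]}
shift units [0.02 0.03 0.62] toolx ang -2.901920389139527 tilt [ 1.19343439e-03 -1.70555019e-04 -9.99999273e-01]
az units -0.0
```

View pics/w16.png

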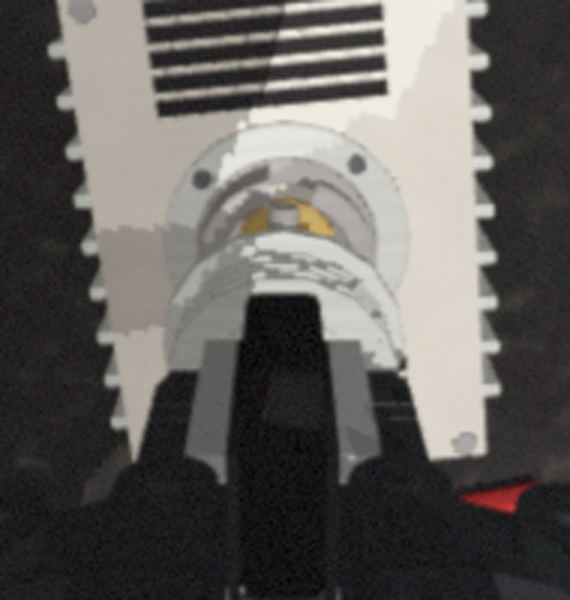

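View pics/s8.png

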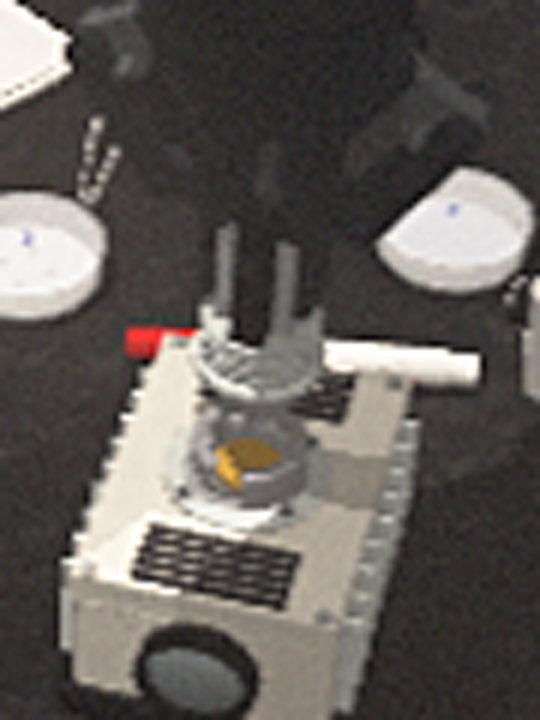

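Run:
```python
from h import *
c=bot.camera("wrist");save(c,"w17",(215,155,300,215),9)
s=bot.camera("scene");im=s["img"][:,:,::-1];a=cv2.resize(im[180:215,262:305],None,fx=14,fy=14,interpolation=cv2.INTER_CUBIC);cv2.imwrite("pics/s9.png",a)
# cylinder mouth centre prediction in wrist
C=np.array([.545,-.0703,.0865])
for t in(.24+np.pi,): 
  for rr in(.0142,.0195): print((proj(c,C+[rr*np.cos(t),rr*np.sin(t),0])-[215,155])*9)
```

```text
[377.93038093 301.60480232]
[378.07638094 229.32725975]
```

View pics/w17.png

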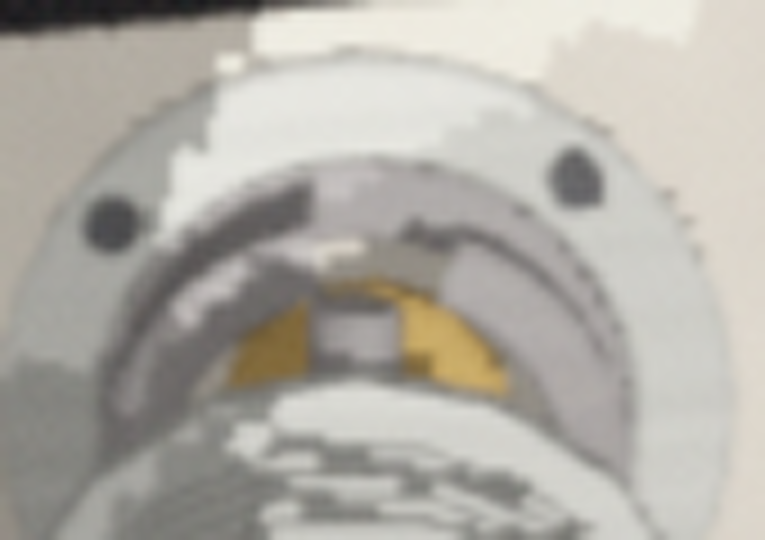

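View pics/s9.png

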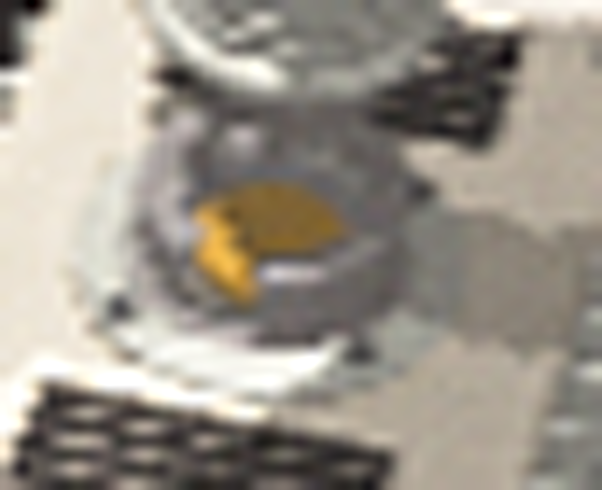

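The pin is at wrist (255,194) and the rim slot around (257,182), so alignment is within about 1-2 mm. I correct slightly (0.7 mm sideways, 0.03 rad), then go down gently while reading forces.

```bash
python3 -m handwheel '[{"dx":0.02,"dy":0.03,"dz":0.2,"ax":0,"ay":0,"az":0.2},{"dx":0,"dy":0,"dz":0.2,"ax":0,"ay":0,"az":0},{"dx":0,"dy":0,"dz":0.15,"ax":0,"ay":0,"az":0},{"dx":0,"dy":0,"dz":0.08,"ax":0,"ay":0,"az":0},{"dx":0,"dy":0,"dz":0,"ax":0,"ay":0,"az":0},{"dx":0,"dy":0,"dz":0,"ax":0,"ay":0,"az":0}]'
python3 - <<'E'
from h import *
o=bot.get_obs();print({k:np.round(o[k],4).tolist() for k in("eef_pos","ft_force","ft_torque")});goto([.545,-.0703,.11],.21+np.pi)
E
```

```text
clock: 16.55
eef_pos: [0.5444, -0.0703, 0.1141]
tool_rot: [-0.104, 0.995, 0.0, 0.0]
ft_force: [0.1, 0.1, -1.4]
grip_width: 0.0112
{'eef_pos': [0.5444, -0.0703, 0.1141], 'ft_force': [0.1179, 0.0959, -1.3946], 'ft_torque': [0.0055, -0.0338, 0.0022]}
shift units [-0.02 -0.01  0.17] toolx ang -2.932283932066412 tilt [ 2.03992179e-05  4.80192967e-05 -9.99999999e-01]
az units -0.0
```

```bash
for i in 1; do python3 -m handwheel '[{"dx":0,"dy":0,"dz":0.04,"ax":0,"ay":0,"az":0},{"dx":0,"dy":0,"dz":0.04,"ax":0,"ay":0,"az":0},{"dx":0,"dy":0,"dz":0,"ax":0,"ay":0,"az":0}]'; done; python3 -m handwheel '[{"dx":0,"dy":0,"dz":0.04,"ax":0,"ay":0,"az":0},{"dx":0,"dy":0,"dz":0,"ax":0,"ay":0,"az":0}]'; python3 -m handwheel '[{"dx":0,"dy":0,"dz":0.04,"ax":0,"ay":0,"az":0},{"dx":0,"dy":0,"dz":0,"ax":0,"ay":0,"az":0}]'
```

```text
clock: 16.85
eef_pos: [0.5443, -0.0703, 0.112]
tool_rot: [-0.104, 0.995, 0.0, -0.0]
ft_force: [-0.6, -0.1, -1.3]
grip_width: 0.0112
clock: 17.05
eef_pos: [0.5443, -0.0702, 0.111]
tool_rot: [-0.104, 0.995, 0.0, -0.0]
ft_force: [0.0, -0.3, 0.1]
grip_width: 0.0109
clock: 17.25
eef_pos: [0.5443, -0.0702, 0.1099]
tool_rot: [-0.104, 0.995, 0.0, -0.0]
ft_force: [-0.0, -0.4, -1.1]
grip_width: 0.0108
```

```bash
for i in 1; do python3 -m handwheel '[{"dx":0,"dy":0,"dz":0.04,"ax":0,"ay":0,"az":0},{"dx":0,"dy":0,"dz":0,"ax":0,"ay":0,"az":0}]'; done; python3 -m handwheel '[{"dx":0,"dy":0,"dz":0.03,"ax":0,"ay":0,"az":0},{"dx":0,"dy":0,"dz":0,"ax":0,"ay":0,"az":0}]'
python3 - <<'E'
from h import *
c=bot.camera("wrist");save(c,"w18",(205,130,305,230),6);s=bot.camera("scene");save(s,"s10",(250,150,315,220),9)
E
```

```text
clock: 17.45
eef_pos: [0.5443, -0.0702, 0.109]
tool_rot: [-0.104, 0.995, 0.0, -0.0]
ft_force: [-0.7, -0.4, -1.0]
grip_width: 0.0112
clock: 17.65
eef_pos: [0.5443, -0.0703, 0.1083]
tool_rot: [-0.104, 0.995, 0.0, -0.0]
ft_force: [0.7, 0.6, -0.9]
grip_width: 0.0111
```

View pics/w18.png

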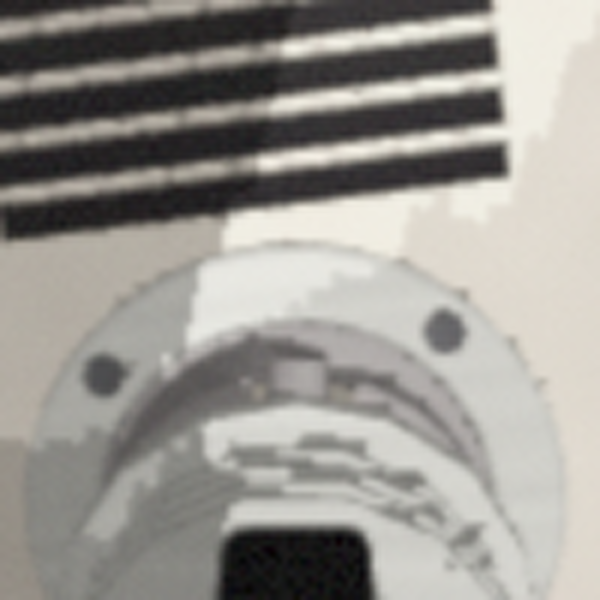

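View pics/s10.png

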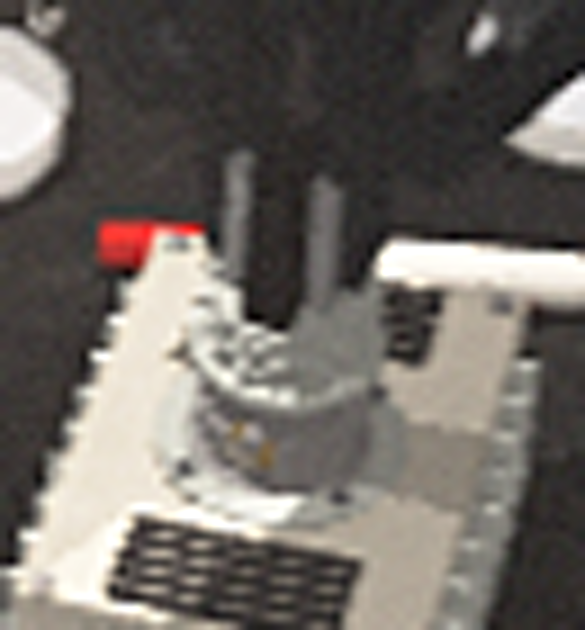

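The pin (wrist (255,192)) sits between two equal orange slivers, so it is centred in the slot and no contact force shows. Continuing down.

```bash
python3 -m handwheel '[{"dx":0,"dy":0,"dz":0.04,"ax":0,"ay":0,"az":0},{"dx":0,"dy":0,"dz":0,"ax":0,"ay":0,"az":0}]'; python3 -m handwheel '[{"dx":0,"dy":0,"dz":0.04,"ax":0,"ay":0,"az":0},{"dx":0,"dy":0,"dz":0,"ax":0,"ay":0,"az":0}]'; python3 -m handwheel '[{"dx":0,"dy":0,"dz":0.04,"ax":0,"ay":0,"az":0},{"dx":0,"dy":0,"dz":0,"ax":0,"ay":0,"az":0}]'
```

```text
clock: 17.95
eef_pos: [0.5443, -0.0702, 0.1072]
tool_rot: [-0.104, 0.995, 0.0, -0.0]
ft_force: [-0.0, 1.0, -1.1]
grip_width: 0.0109
clock: 18.15
eef_pos: [0.5444, -0.0703, 0.1063]
tool_rot: [-0.104, 0.995, -0.0, -0.0]
ft_force: [-0.3, -0.4, -1.1]
grip_width: 0.0111
clock: 18.35
eef_pos: [0.5445, -0.0702, 0.1058]
tool_rot: [-0.104, 0.995, -0.0, 0.0]
ft_force: [-1.9, -0.0, 2.2]
grip_width: 0.0109
```

```bash
python3 -m handwheel '[{"dx":0,"dy":0,"dz":0.04,"ax":0,"ay":0,"az":0},{"dx":0,"dy":0,"dz":0,"ax":0,"ay":0,"az":0}]';python3 -m handwheel '[{"dx":0,"dy":0,"dz":0.04,"ax":0,"ay":0,"az":0},{"dx":0,"dy":0,"dz":0,"ax":0,"ay":0,"az":0}]'; python3 -c "
from h import *
o=bot.get_obs();print({k:np.round(o[k],4).tolist() for k in('eef_pos','ft_force','ft_torque')})"
```

```text
clock: 18.55
eef_pos: [0.5445, -0.0703, 0.1047]
tool_rot: [-0.104, 0.995, -0.0, 0.0]
ft_force: [-1.4, 0.8, 3.0]
grip_width: 0.011
clock: 18.75
eef_pos: [0.5445, -0.0703, 0.1036]
tool_rot: [-0.104, 0.995, -0.0, 0.0]
ft_force: [-0.8, 0.1, 4.7]
grip_width: 0.0111
{'eef_pos': [0.5445, -0.0703, 0.1036], 'ft_force': [-0.8097, 0.1344, 4.6985], 'ft_torque': [0.0948, 0.3649, -0.0085]}
```

The spring was met at TCP z 0.106, as predicted. Pressing on toward 10 mm pin depth (TCP about 0.0975).

```bash
python3 -m handwheel '[{"dx":0,"dy":0,"dz":0.04,"ax":0,"ay":0,"az":0},{"dx":0,"dy":0,"dz":0.04,"ax":0,"ay":0,"az":0},{"dx":0,"dy":0,"dz":0,"ax":0,"ay":0,"az":0}]';python3 -m handwheel '[{"dx":0,"dy":0,"dz":0.04,"ax":0,"ay":0,"az":0},{"dx":0,"dy":0,"dz":0.04,"ax":0,"ay":0,"az":0},{"dx":0,"dy":0,"dz":0,"ax":0,"ay":0,"az":0}]';python3 -m handwheel '[{"dx":0,"dy":0,"dz":0.04,"ax":0,"ay":0,"az":0},{"dx":0,"dy":0,"dz":0.02,"ax":0,"ay":0,"az":0},{"dx":0,"dy":0,"dz":0,"ax":0,"ay":0,"az":0}]'; python3 -c "
from h import *
o=bot.get_obs();print({k:np.round(o[k],4).tolist() for k in('eef_pos','ft_force','ft_torque')})
c=bot.camera('scene');save(c,'s11',(250,150,315,220),9);c=bot.camera('wrist');save(c,'w19',(205,130,305,230),6)"
```

```text
clock: 19.05
eef_pos: [0.5446, -0.0703, 0.1017]
tool_rot: [-0.104, 0.995, -0.0, 0.0]
ft_force: [-2.2, 0.6, 6.1]
grip_width: 0.0109
clock: 19.35
eef_pos: [0.5446, -0.0703, 0.0999]
tool_rot: [-0.104, 0.995, -0.0, 0.0]
ft_force: [-2.7, 1.1, 8.6]
grip_width: 0.0108
clock: 19.65
eef_pos: [0.5446, -0.0703, 0.0987]
tool_rot: [-0.104, 0.995, -0.0, 0.0]
ft_force: [-3.3, -0.1, 8.4]
grip_width: 0.0114
{'eef_pos': [0.5446, -0.0703, 0.0987], 'ft_force': [-3.3199, -0.0904, 8.393], 'ft_torque': [0.1769, 0.754, -0.0239]}
```

View pics/s11.png

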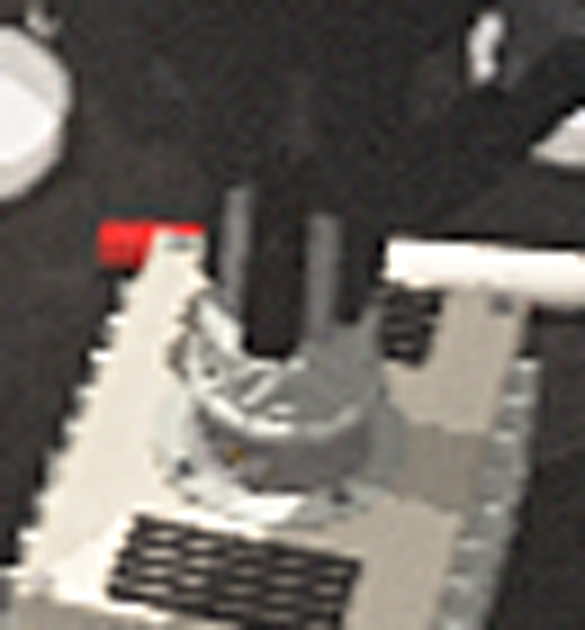

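View pics/w19.png

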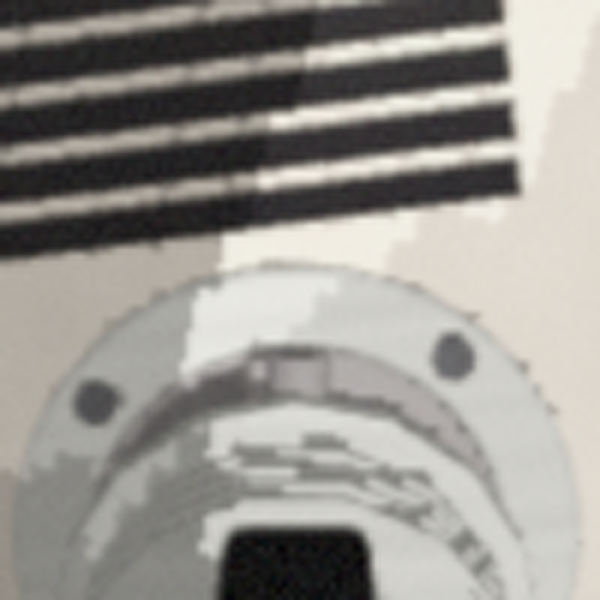

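```bash
python3 -m handwheel '[{"dx":0.012,"dy":0,"dz":0.03,"ax":0,"ay":0,"az":0},{"dx":0.01,"dy":0,"dz":0.03,"ax":0,"ay":0,"az":0},{"dx":0,"dy":0,"dz":0.01,"ax":0,"ay":0,"az":0},{"dx":0,"dy":0,"dz":0,"ax":0,"ay":0,"az":0}]'; python3 -c "
from h import *
o=bot.get_obs();print({k:np.round(o[k],4).tolist() for k in('eef_pos','ft_force','ft_torque')})"
```

```text
clock: 20.15
eef_pos: [0.5445, -0.0703, 0.0974]
tool_rot: [-0.104, 0.995, -0.0, 0.001]
ft_force: [-2.5, 1.4, 10.2]
grip_width: 0.0109
{'eef_pos': [0.5445, -0.0703, 0.0974], 'ft_force': [-2.5288, 1.4187, 10.183], 'ft_torque': [0.2125, 0.7327, 0.0092]}
```

Pin depth is about 10 mm (spring force about 11.5 N). Turning clockwise (tool +az), a little first.

```bash
python3 -m handwheel '[{"dx":0,"dy":0,"dz":0,"ax":0,"ay":0,"az":0.4},{"dx":0,"dy":0,"dz":0,"ax":0,"ay":0,"az":0.6},{"dx":0,"dy":0,"dz":0,"ax":0,"ay":0,"az":0}]'; python3 -c "
from h import *
o=bot.get_obs();print({k:np.round(o[k],4).tolist() for k in('eef_pos','ft_force','ft_torque','joint_pos')});goto([.5445,-.0703,.0974],.21+np.pi)"
```

```text
clock: 20.45
eef_pos: [0.5451, -0.0704, 0.0976]
tool_rot: [-0.029, 1.0, -0.0, 0.002]
ft_force: [-2.5, 0.7, 9.8]
grip_width: 0.0109
{'eef_pos': [0.5451, -0.0704, 0.0976], 'ft_force': [-2.4555, 0.6537, 9.7612], 'ft_torque': [0.1713, 0.4528, -0.0511], 'joint_pos': [-0.1286, 0.4162, -0.0753, 1.0761, 0.0002, -0.1864]}
shift units [0.02 0.01 0.01] toolx ang -3.083814448121994 tilt [ 3.23631556e-03 -2.31013777e-04 -9.99994736e-01]
az units -1.01
```

```bash
python3 -m handwheel '[{"dx":0,"dy":0,"dz":0.01,"ax":0,"ay":0,"az":0.6},{"dx":0,"dy":0,"dz":0,"ax":0,"ay":0,"az":0.7},{"dx":0,"dy":0,"dz":0,"ax":0,"ay":0,"az":0.7},{"dx":0,"dy":0,"dz":0,"ax":0,"ay":0,"az":0}]';python3 -m handwheel '[{"dx":0,"dy":0,"dz":0,"ax":0,"ay":0,"az":0.7},{"dx":0,"dy":0,"dz":0,"ax":0,"ay":0,"az":0.7},{"dx":0,"dy":0,"dz":0,"ax":0,"ay":0,"az":0.6},{"dx":0,"dy":0,"dz":0,"ax":0,"ay":0,"az":0}]'; python3 -c "
from h import *
o=bot.get_obs();print({k:np.round(o[k],4).tolist() for k in('eef_pos','ft_force','ft_torque','joint_pos')});goto([.5445,-.0703,.0974],.21+np.pi)"
```

```text
clock: 20.85
eef_pos: [0.5454, -0.0702, 0.0975]
tool_rot: [0.121, 0.993, 0.0, 0.002]
ft_force: [-1.5, 1.8, 10.8]
grip_width: 0.0111
clock: 21.25
eef_pos: [0.5454, -0.0701, 0.0975]
tool_rot: [0.268, 0.964, 0.001, 0.002]
ft_force: [-1.3, 2.3, 9.5]
grip_width: 0.0113
{'eef_pos': [0.5454, -0.0701, 0.0975], 'ft_force': [-1.2772, 2.3336, 9.453], 'ft_torque': [0.3296, 0.3388, -0.0097], 'joint_pos': [-0.1283, 0.4164, -0.0754, 1.0752, 0.001, 0.4136]}
shift units [ 0.03 -0.03  0.  ] toolx ang 2.5996424355332692 tilt [ 3.86472537e-03  4.92922835e-04 -9.99992410e-01]
az units -5.01
```

```bash
python3 -m handwheel '[{"dx":0,"dy":0,"dz":0,"ax":0,"ay":0,"az":0.7},{"dx":0,"dy":0,"dz":0,"ax":0,"ay":0,"az":0.7},{"dx":0,"dy":0,"dz":0,"ax":0,"ay":0,"az":0.7},{"dx":0,"dy":0,"dz":0,"ax":0,"ay":0,"az":0.7},{"dx":0,"dy":0,"dz":0,"ax":0,"ay":0,"az":0}]';python3 -m handwheel '[{"dx":0,"dy":0,"dz":0,"ax":0,"ay":0,"az":0.4},{"dx":0,"dy":0,"dz":0,"ax":0,"ay":0,"az":0.3},{"dx":0,"dy":0,"dz":0,"ax":0,"ay":0,"az":0}]'; python3 -c "
from h import *
o=bot.get_obs();print({k:np.round(o[k],4).tolist() for k in('eef_pos','ft_force','ft_torque','joint_pos')});goto([.5445,-.0703,.0974],.21+np.pi)
c=bot.camera('wrist');save(c,'w20',(205,130,305,230),6)"
```

```text
clock: 21.75
eef_pos: [0.5454, -0.07, 0.0975]
tool_rot: [0.463, 0.887, 0.001, 0.002]
ft_force: [-1.1, 1.9, 10.6]
grip_width: 0.011
clock: 22.05
eef_pos: [0.5455, -0.07, 0.0975]
tool_rot: [0.508, 0.861, 0.001, 0.002]
ft_force: [-1.4, 2.2, 10.8]
grip_width: 0.0108
{'eef_pos': [0.5455, -0.07, 0.0975], 'ft_force': [-1.3812, 2.1768, 10.8244], 'ft_torque': [0.3846, 0.3107, -0.0136], 'joint_pos': [-0.1283, 0.4163, -0.0753, 1.0752, 0.0011, 0.9378]}
shift units [ 0.01 -0.04  0.01] toolx ang 2.075467972009161 tilt [ 4.07961693e-03  5.65211444e-04 -9.99991519e-01]
az units -8.51
```

View pics/w20.png

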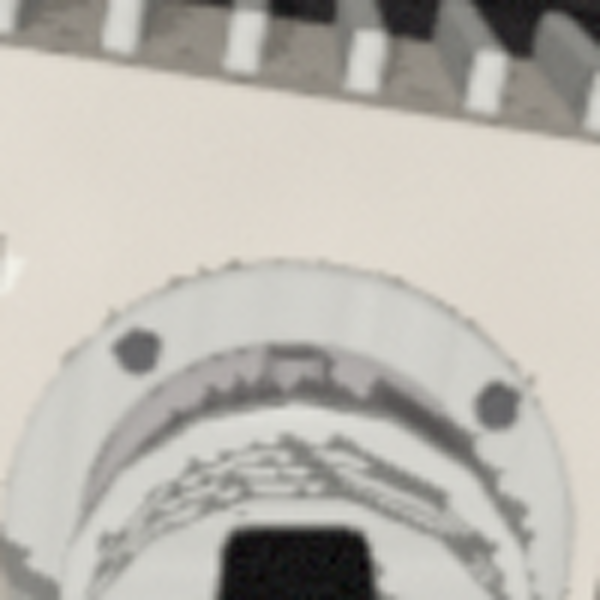

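The lamp turns with the tool: 1.28 rad so far, pin still centred at wrist (255,191), no twisting load. Now small steps to feel the stop.

```bash
cat > st.py <<'E'
from h import *
o=bot.get_obs();m=R.from_quat(o["tool_rot"]).as_matrix();a=np.arctan2(m[1,0],m[0,0]);print("turned",round(((.21+np.pi-a)+.5)%(2*np.pi)-.5,3),"F",np.round(o["ft_force"],1),"T",np.round(o["ft_torque"],3),"tau6",np.round(o["tau"][5],3),"z",round(o["eef_pos"][2],4))
E
python3 -m handwheel '[{"dx":0,"dy":0,"dz":0,"ax":0,"ay":0,"az":0.3},{"dx":0,"dy":0,"dz":0,"ax":0,"ay":0,"az":0.2},{"dx":0,"dy":0,"dz":0,"ax":0,"ay":0,"az":0}]' >/dev/null; python3 st.py
python3 -m handwheel '[{"dx":0,"dy":0,"dz":0,"ax":0,"ay":0,"az":0.2},{"dx":0,"dy":0,"dz":0,"ax":0,"ay":0,"az":0.2},{"dx":0,"dy":0,"dz":0,"ax":0,"ay":0,"az":0}]' >/dev/null; python3 st.py
```

```text
turned 1.351 F [-1.6  0.8  9.7] T [0.352 0.371 0.048] tau6 0.121 z 0.0975
turned 1.411 F [-0.4  0.7 10.1] T [0.29  0.297 0.016] tau6 0.126 z 0.0976
```

```bash
python3 -m handwheel '[{"dx":0,"dy":0,"dz":0,"ax":0,"ay":0,"az":0.2},{"dx":0,"dy":0,"dz":0,"ax":0,"ay":0,"az":0.1},{"dx":0,"dy":0,"dz":0,"ax":0,"ay":0,"az":0}]' >/dev/null; python3 st.py
python3 -m handwheel '[{"dx":0,"dy":0,"dz":0,"ax":0,"ay":0,"az":0.2},{"dx":0,"dy":0,"dz":0,"ax":0,"ay":0,"az":0.05},{"dx":0,"dy":0,"dz":0,"ax":0,"ay":0,"az":0}]' >/dev/null; python3 st.py
```

```text
turned 1.456 F [-2.   1.5  9.8] T [0.365 0.322 0.048] tau6 0.094 z 0.0976
turned 1.493 F [-1.7  2.3  9.9] T [0.339 0.246 0.065] tau6 0.097 z 0.0976
```

```bash
python3 -m handwheel '[{"dx":0,"dy":0,"dz":0,"ax":0,"ay":0,"az":0.2},{"dx":0,"dy":0,"dz":0,"ax":0,"ay":0,"az":0},{"dx":0,"dy":0,"dz":0,"ax":0,"ay":0,"az":0}]' >/dev/null; python3 st.py
python3 -m handwheel '[{"dx":0,"dy":0,"dz":0,"ax":0,"ay":0,"az":0.2},{"dx":0,"dy":0,"dz":0,"ax":0,"ay":0,"az":0},{"dx":0,"dy":0,"dz":0,"ax":0,"ay":0,"az":0}]' >/dev/null; python3 st.py
```

```text
turned 1.523 F [-3.   0.7 10.1] T [0.284 0.364 0.063] tau6 0.072 z 0.0975
turned 1.553 F [-2.1  2.2 10.8] T [0.332 0.52  0.109] tau6 0.105 z 0.0975
```

```bash
python3 -m handwheel '[{"dx":0,"dy":0,"dz":0,"ax":0,"ay":0,"az":0.15},{"dx":0,"dy":0,"dz":0,"ax":0,"ay":0,"az":0},{"dx":0,"dy":0,"dz":0,"ax":0,"ay":0,"az":0}]' >/dev/null; python3 st.py
python3 -m handwheel '[{"dx":0,"dy":0,"dz":0,"ax":0,"ay":0,"az":0.15},{"dx":0,"dy":0,"dz":0,"ax":0,"ay":0,"az":0},{"dx":0,"dy":0,"dz":0,"ax":0,"ay":0,"az":0}]' >/dev/null; python3 st.py
```

```text
turned 1.575 F [-3.1  0.7 10.5] T [0.299 0.677 0.195] tau6 0.194 z 0.0975
turned 1.597 F [-1.7  1.2 12.1] T [0.319 0.71  0.371] tau6 0.41 z 0.0975
```

The stop is felt at about 1.57 rad turned, with the moment rising to 0.37 Nm. I relieve it slightly and ease upward into the lock.

```bash
python3 -m handwheel '[{"dx":0,"dy":0,"dz":0,"ax":0,"ay":0,"az":-0.1},{"dx":0,"dy":0,"dz":-0.04,"ax":0,"ay":0,"az":0},{"dx":0,"dy":0,"dz":-0.04,"ax":0,"ay":0,"az":0},{"dx":0,"dy":0,"dz":0,"ax":0,"ay":0,"az":0}]' >/dev/null; python3 st.py
python3 -m handwheel '[{"dx":0,"dy":0,"dz":-0.04,"ax":0,"ay":0,"az":0},{"dx":0,"dy":0,"dz":0,"ax":0,"ay":0,"az":0}]' >/dev/null; python3 st.py
python3 -m handwheel '[{"dx":0,"dy":0,"dz":-0.04,"ax":0,"ay":0,"az":0},{"dx":0,"dy":0,"dz":0,"ax":0,"ay":0,"az":0}]' >/dev/null; python3 st.py
```

```text
turned 1.583 F [0.2 1.2 5.1] T [ 0.343 -0.211  0.189] tau6 0.212 z 0.0981
turned 1.583 F [2.9 2.  1.2] T [ 0.454 -0.586  0.195] tau6 0.213 z 0.0989
turned 1.583 F [3.5 2.5 1.3] T [ 0.533 -0.896  0.211] tau6 0.218 z 0.1
```

```bash
python3 -c "
from h import *
c=bot.camera('wrist');save(c,'w21',(190,130,320,330),4);c=bot.camera('scene');save(c,'s12',(250,150,315,220),9)
print(bot.get_obs()['eef_pos'],T()[1].as_matrix()[:,2])"; python3 st.py
```

```text
[ 0.54453954 -0.07017022  0.1000376 ] [ 1.33292567e-03  3.99872773e-04 -9.99999032e-01]
turned 1.583 F [4.9 1.9 1.1] T [ 0.545 -1.026  0.337] tau6 0.218 z 0.1
```

View pics/w21.png

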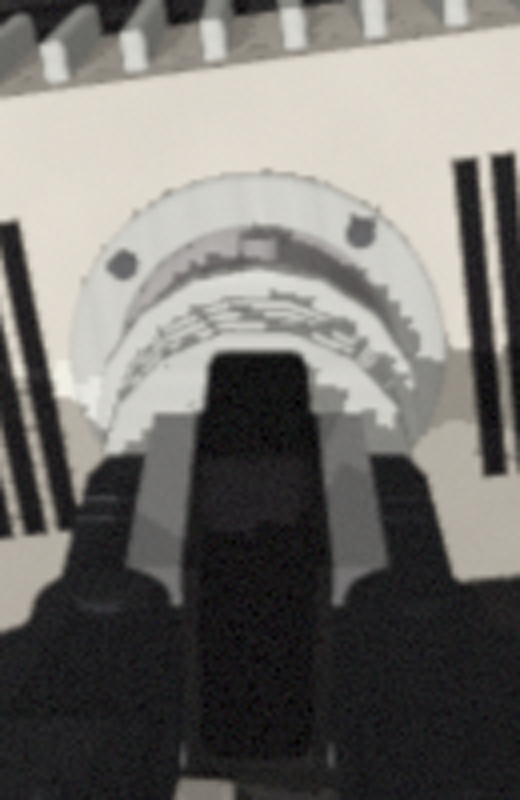

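View pics/s12.png

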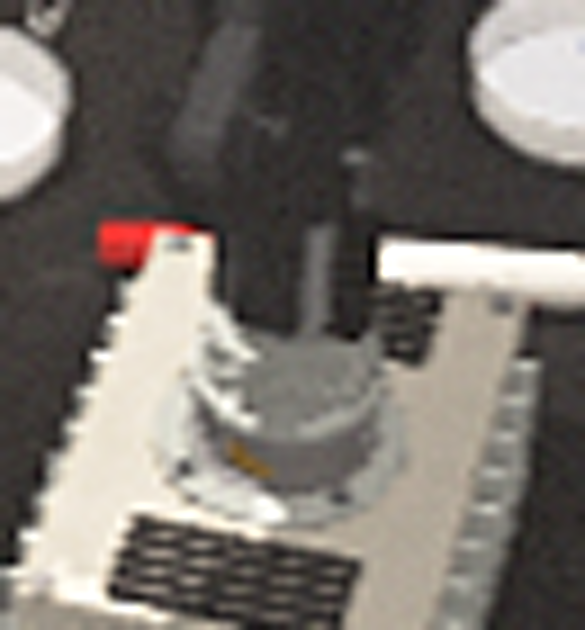

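The pin shows outside the sleeve at wrist (254,191), and the rise is partly hindered by a sideways load (Fx about 5 N). I relieve it by moving 0.8 mm toward +x (tool +y), then ease on.

```bash
python3 -m handwheel '[{"dx":0,"dy":0.03,"dz":0,"ax":0,"ay":0,"az":0},{"dx":0,"dy":0,"dz":0,"ax":0,"ay":0,"az":0}]' >/dev/null; python3 st.py
python3 -m handwheel '[{"dx":0,"dy":0,"dz":-0.03,"ax":0,"ay":0,"az":0},{"dx":0,"dy":0,"dz":0,"ax":0,"ay":0,"az":0}]' >/dev/null; python3 st.py
```

```text
turned 1.583 F [2.1 1.6 2.1] T [ 0.526 -0.689  0.231] tau6 0.22 z 0.1
turned 1.583 F [3.5 2.1 0.1] T [ 0.536 -0.835  0.222] tau6 0.226 z 0.1005
```

```bash
python3 -m handwheel '[{"dx":0,"dy":0,"dz":0,"ax":0,"ay":0,"az":-0.1},{"dx":0,"dy":0,"dz":0,"ax":0,"ay":0,"az":0}]' >/dev/null; python3 st.py
python3 -m handwheel '[{"dx":0,"dy":0.03,"dz":0,"ax":0,"ay":0,"az":0},{"dx":0,"dy":0,"dz":0,"ax":0,"ay":0,"az":0}]' >/dev/null; python3 st.py; python3 -c "
from h import *
print(bot.get_obs()['eef_pos'])
c=bot.camera('scene');save(c,'s13',(250,150,315,220),9);c=bot.camera('wrist');save(c,'w22',(225,170,285,215),12)"
```

```text
turned 1.568 F [2.4 2.3 2.1] T [ 0.596 -0.579  0.065] tau6 0.045 z 0.1009
turned 1.569 F [-0.5  2.4  4.3] T [ 0.416 -0.058  0.126] tau6 0.1 z 0.1008
[ 0.54473876 -0.07021975  0.10081716]
```

View pics/w22.png

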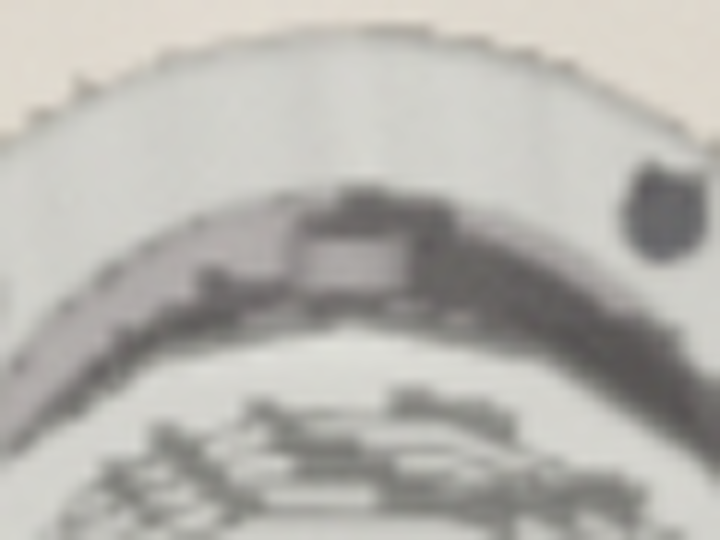

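View pics/s13.png

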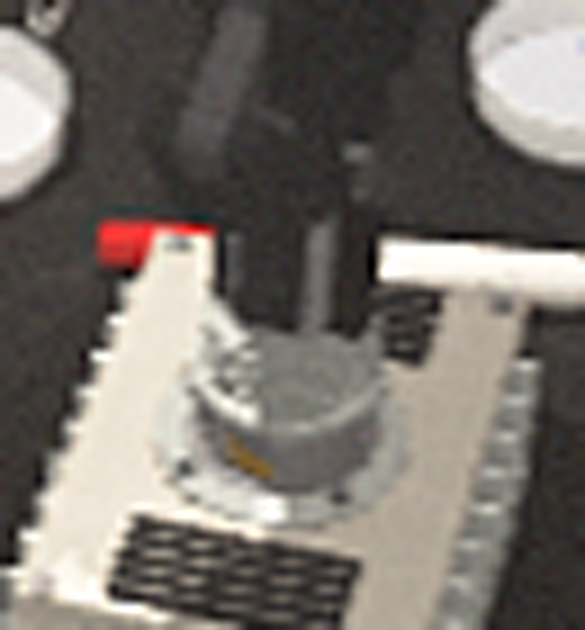

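```bash
python3 -m handwheel '[{"dx":0,"dy":0.01,"dz":-0.03,"ax":0,"ay":0,"az":0},{"dx":0,"dy":0,"dz":0,"ax":0,"ay":0,"az":0}]' >/dev/null; python3 st.py
python3 -m handwheel '[{"dx":0.01,"dy":0.01,"dz":-0.03,"ax":0,"ay":0,"az":0},{"dx":0,"dy":0,"dz":0,"ax":0,"ay":0,"az":0}]' >/dev/null; python3 st.py
```

```text
turned 1.569 F [-0.2  1.   3.6] T [0.325 0.218 0.108] tau6 0.099 z 0.1012
turned 1.569 F [-3.   0.   2.4] T [0.015 0.461 0.107] tau6 0.101 z 0.1017
```

```bash
python3 -m handwheel '[{"dx":0,"dy":-0.01,"dz":-0.03,"ax":0,"ay":0,"az":0},{"dx":0,"dy":0,"dz":0,"ax":0,"ay":0,"az":0}]' >/dev/null; python3 st.py
python3 -m handwheel '[{"dx":0,"dy":-0.01,"dz":-0.03,"ax":0,"ay":0,"az":0},{"dx":0,"dy":0,"dz":0,"ax":0,"ay":0,"az":0}]' >/dev/null; python3 st.py
```

```text
turned 1.569 F [-0.5  0.2 -2.4] T [-0.128  0.031  0.1  ] tau6 0.097 z 0.1019
turned 1.569 F [ 1.1 -1.6 -9.7] T [-0.321 -0.518  0.085] tau6 0.094 z 0.1021
```

At TCP z 0.1019 (pins 5.9 mm below the mouth) it goes rigid against lifting, which is the lock height. I relax the pull, let go, and rise.

```bash
python3 -m handwheel '[{"dx":0,"dy":0,"dz":0.05,"ax":0,"ay":0,"az":0},{"dx":0,"dy":0,"dz":0,"ax":0,"ay":0,"az":0}]' >/dev/null; python3 st.py
python3 -m handwheel '[{"dx":0,"dy":0,"dz":0,"ax":0,"ay":0,"az":0},{"dx":0,"dy":0,"dz":0,"ax":0,"ay":0,"az":0},{"dx":0,"dy":0,"dz":0,"ax":0,"ay":0,"az":0},{"dx":0,"dy":0,"dz":0,"ax":0,"ay":0,"az":0},{"dx":0,"dy":0,"dz":0,"ax":0,"ay":0,"az":0},{"dx":0,"dy":0,"dz":0,"ax":0,"ay":0,"az":0},{"dx":0,"dy":0,"dz":0,"ax":0,"ay":0,"az":0},{"dx":0,"dy":0,"dz":0,"ax":0,"ay":0,"az":0}]' 1; python3 -c "
from h import *
c=bot.camera('wrist');save(c,'w23',(150,100,360,340),3)"
```

```text
turned 1.568 F [-0.3 -1.1 -6.2] T [-0.321  0.092  0.077] tau6 0.096 z 0.1021
clock: 28.1
eef_pos: [0.5453, -0.0698, 0.1023]
tool_rot: [0.628, 0.778, 0.0, -0.0]
ft_force: [-0.1, 1.0, -0.4]
grip_width: 0.0857
```

View pics/w23.png

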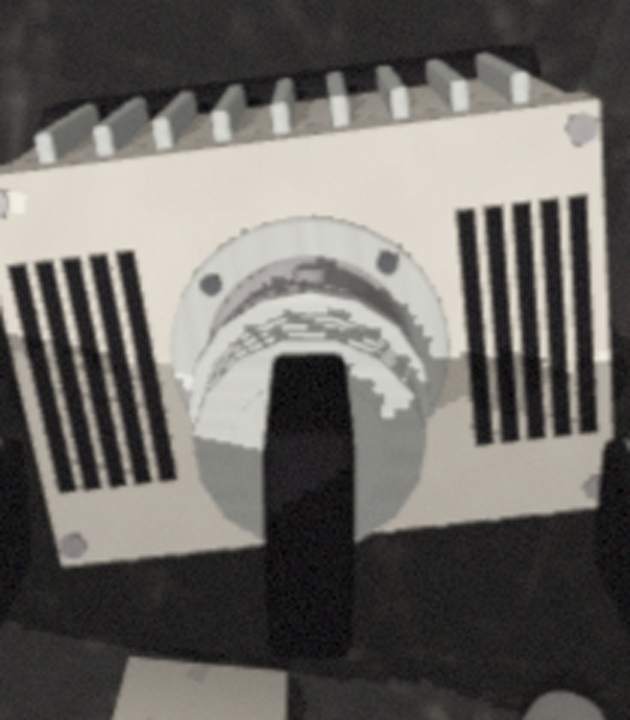

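```bash
python3 -m handwheel '[{"dx":0,"dy":0,"dz":-0.5,"ax":0,"ay":0,"az":0},{"dx":0,"dy":0,"dz":-0.8,"ax":0,"ay":0,"az":0},{"dx":0,"dy":0,"dz":-0.9,"ax":0,"ay":0,"az":0},{"dx":0,"dy":0,"dz":-0.9,"ax":0,"ay":0,"az":0},{"dx":0,"dy":0,"dz":-0.9,"ax":0,"ay":0,"az":0},{"dx":0,"dy":0,"dz":-0.5,"ax":0,"ay":0,"az":0},{"dx":0,"dy":0,"dz":0,"ax":0,"ay":0,"az":0},{"dx":0,"dy":0,"dz":0,"ax":0,"ay":0,"az":0}]'
python3 - <<'E'
from h import *
c=bot.camera('wrist');save(c,'w24');s=bot.camera('scene');save(s,'s14',(150,110,400,290),3);save(s,'s15',(250,140,315,220),9)
# predicted locked bar top: 54.. top z= mouth-.006-.009+.07
C=np.array([.5453,-.0700,.0865-.015+.07]);a=.21-1.57
for d in(-.018,.018): print("bar end pred",proj(c,C+[d*np.cos(a),d*np.sin(a),0]),"3mm higher",proj(c,C+[d*np.cos(a),d*np.sin(a),.0045]))
p=C.copy()
for z in(.0865-.015+.0205,.0865-.015+.04): p[2]=z;print("scene z",z,(proj(s,p)-[250,140])*9)
E
```

```text
clock: 28.95
eef_pos: [0.5454, -0.0698, 0.2152]
tool_rot: [0.628, 0.778, 0.0, 0.0]
ft_force: [-0.2, 0.1, -0.4]
grip_width: 0.0852
bar end pred [253.73535331 170.28362557] 3mm higher [253.74144901 171.82880906]
bar end pred [253.69026979 216.85456156] 3mm higher [253.695286   219.16589528]
scene z 0.092 [286.66912038 453.44322923]
scene z 0.11149999999999999 [291.11028729 388.09313601]
```

View pics/w24.png

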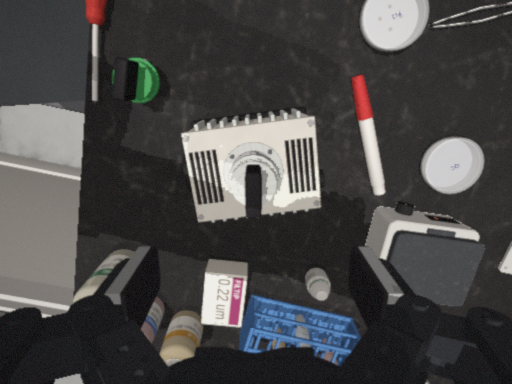

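View pics/s14.png

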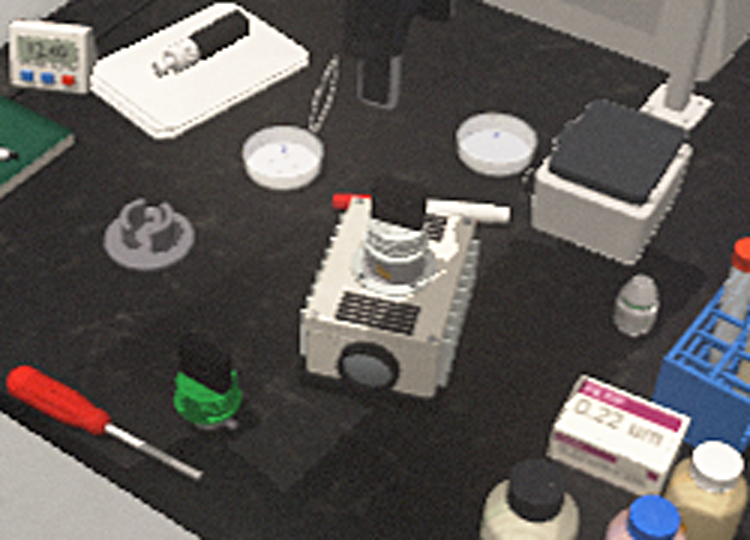

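View pics/s15.png

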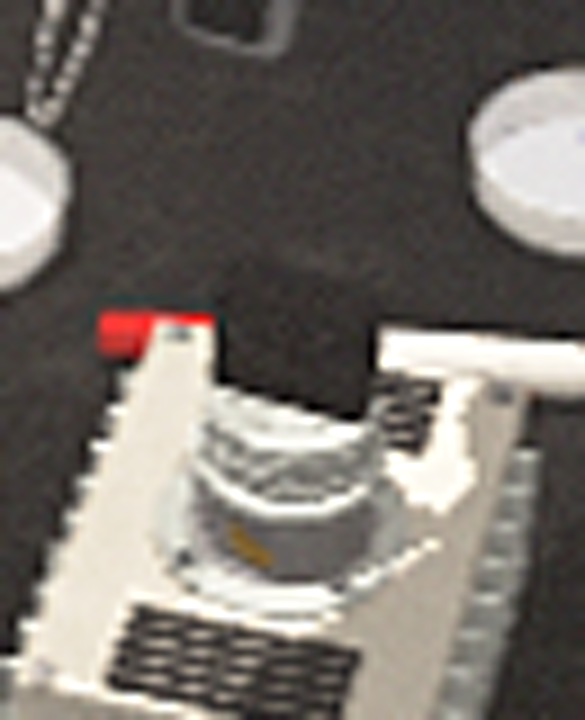

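The lamp sits in the socket and everything else is in place. To check lock height I compare the flange edge with the pressed-in picture (s11, pins 8.8 mm deep).

Run:
```python
from h import *
a=cv2.imread("pics/s11.png")[180:560,130:440];b=cv2.imread("pics/s15.png")[270:650,130:440]
im=np.hstack([a,b])
for y in range(0,380,20): cv2.line(im,(0,y),(620,y),(0,0,255) if y%100==0 else (0,160,0),1)
cv2.imwrite("pics/cmp.png",im)
```

```text
(no output)
```

View pics/cmp.png

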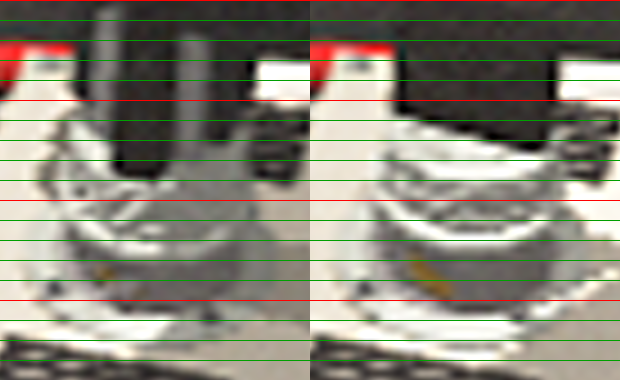

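The flange edge stands about 10 px (3 mm) higher than when pressed to 8.8 mm, which matches the 6 mm lock depth. Handing in.

```bash
python3 -c "
from workcell import bot
print(bot.job_done(), bot.get_obs()['clock'])"
```

```text
the job is handed in; nothing more can be done
the job is handed in; nothing more can be done
```

The spare lamp is fitted in the bayonet socket and locked. I handed the job in just after 29 s on the clock, with the gripper open and clear above the lamp.

- **Insertion:** both pins dropped into the slots at the first light approach with no edge force. I pushed the lamp in to about 10 mm pin depth against roughly 11 N of spring force. It then turned clockwise about 1.57 rad to the stop, where I felt 0.37 Nm.
- **Lock:** lifting went rigid with the pins about 5.9 mm below the mouth (nominal 6 mm). After letting go, the flange stood about 3 mm higher in the scene picture than when pressed in. The last scene picture shows the stand, the green lamp and the other listed things where they were.

**What did not go as expected**
- **First grip:** it closed on air above the bar. The pictures put the shut fingertips about 12–17 mm above the reported TCP, while the text says 19 mm ahead. I regripped lower, turned half round so that joint 6 had range for the turn.
- **Springing up into the lock:** the rise was hindered by side load (up to about 5 N) and friction at the stop. I backed off 0.03 rad and re-centred before it came up, so I eased it into the lock rather than it springing up on its own.
- **Last check by the wrist camera:** the bar's position in that picture could not by itself tell the locked depth from a few millimetres deeper. The lock rests on the lift test and the flange comparison.

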